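# Square an orifice plate into the test nest and fire the test lever

## Task

Take the wooden-headed setting stick and, working with its tip in under the propped-up wire flap, nudge the aluminium orifice plate until it touches both fences of the square corner with its two edges flush; push gently, without ramming it, and keep the gripper itself off the plate. With the plate home, swing the sprung test lever right to its stop and let it spring back, and leave the stick hanging in its fork again. Do not disturb the regulator, the gauge or the two O-rings.

Things in the scene. Friction and masses are not known exactly. Their poses are not given: they have to be found in the camera images.
- nest: Fixed dark steel base plate of the test nest, 180 (x) x 200 (y) x 12 mm thick; origin at the centre of its underside, z up. +x points away from the robot to the back fence, +y to the side fence. Two 12 mm posts at (78, +-90) mm carry the hinge bar (90 mm up) of a fixed, propped-open flap of steel wires 30 mm apart, which hangs over the whole corner (see flap_edge).
- flap_edge (a point): Middle of the flap's front edge wire (6 mm), nest x = -35, 127 mm above the counter; axes are the nest's. From the hinge the flap slopes up to this edge, nest y -90 to 90 mm. A stick held upright cannot work under it: lean hand and stick back towards the robot, about 40 degrees from vertical, and slide the tip in from the front (-x) under the edge.
- nest_corner (a point): the square inside corner where the faces of the two fences meet, at floor level of the nest (12 mm above the counter); axes parallel to the nest's. The back fence's face is the plane x = 0 here, the side fence's face is y = 0; the nest's free floor lies at negative x and y.
- back_fence: fixed steel bar along the nest's y, 10 mm thick, 170 mm long, 22 mm high above the nest floor; origin at the centre of its underside; the face that the plate touches is 5 mm to -x of the origin.
- side_fence: fixed steel bar along the nest's x, 100 mm long, 10 mm thick, 22 mm high above the nest floor; origin at the centre of its underside; the face that the plate touches is 5 mm to -y of the origin.
- plate: loose aluminium orifice plate, 60 (x) x 80 (y) x 10 mm, about 130 g, with a flush copper jet in its middle, lying flat on the nest floor 7 to 45 mm short of both fences and somewhat askew; it slides with a force of about 0.5 to 1.3 N. Origin at the centre of its underside, z up.
- plate_mid (a point): centre of the orifice plate, half-way up (5 mm above its underside); axes are the plate's.
- plate_corner (a point): the plate's (+30, +40) mm corner at its underside, the corner that belongs in nest_corner; axes are the plate's.
- stick: loose setting stick, 120 g: a square wooden head 30 x 30 mm and 50 mm high on top of a steel rod 10 mm thick that reaches 92 mm below the head and has a rounded end. Origin at the very tip of the rod, z along the rod towards the head. At the start it hangs upright in the fork.
- stick_grip (a point): centre of the stick's square head (25 mm above the head's underside, 117 mm from the end of the rod), where to grip it; z towards the head's top, x and y square to its side faces.
- stick_tip (a point): centre of the rounded (5 mm radius) working end of the stick, 112 mm from stick_grip along the rod.
- fork: Fixed fork rest: base 100 x 90 x 10 mm, post at its +x side, two level prongs 14 mm wide, tops 125 mm above the counter, reaching from the post to x = -30 mm. The slot between them is 16 mm wide, open above, below and to -x (robot side), closed at x = +16 mm; nothing stands above. Origin at the counter below the seat's middle; +x leads from the slot's mouth inwards.
- fork_seat (a point): point in the middle of the fork's slot at the level of the prong tops, where the middle of the head's underside rests when the stick hangs (stick_grip then is 25 mm above it). Axes are the fork's.
- valve: fixed grey valve block of the test lever, 75 x 75 x 44 mm; origin at the centre of its underside; the lever turns about the vertical line through it.
- lever_axis (a point): point on the vertical turning axis of the lever, at the height of lever_knob; axes are the block's.
- lever_knob (a point): middle (half-way up) of the upright black knob, 16 mm diameter and 40 mm high, at the end of the lever, 60 mm from the axis and 72 mm above the counter; it spans 49 to 89 mm above the counter, and the lever's round arm, 10 mm thick, runs to it at 48 to 58 mm.
- lever (a joint): angle of the sprung test lever: 0 at rest, growing anticlockwise seen from above, stop at 1.0 rad. At 0 the knob stands 0.5 rad to the block's +y side of its -x direction, at the stop 0.5 rad to the -y side. A spring returns it; holding it at the stop takes about 2.2 N at the knob, starting it 0.5 N.
- regulator_mid (a point): bystander: silver aluminium regulator, stepped round body 68 mm across and 85 mm high with a side outlet reaching 54 mm; point on its axis, half-way up.
- gauge_mid (a point): bystander: black round pressure gauge 68 mm across and 26 mm high with a cracked bezel, lying face up, brass stem reaching 56 mm; point on its axis, half-way up.
- oring1: bystander: green rubber O-ring, 44 mm outside, 30 mm inside, 6 mm high, flat on the counter; origin at the centre of its underside.
- oring2: bystander: a second O-ring like oring1.
Mind the look-alikes: they are no part of the job. Leave any green look-alike of the fork alone.

How it is judged:
By the outcome, as a careful person would: the job done as asked, in the order asked, and still so for the second after the job is handed in, with the robot touching nothing.
It also fails if it takes over 72 s, if anything falls off the work surface, if the arm or the gripper's body presses on something with over 40 N, if the wrist force passes 120 N, or if a joint passes its speed limit or range.

## Robot

A 7-joint arm with a two-finger parallel gripper is mounted at the origin on the work surface. World frame = base frame: x ahead of the robot, y to its left, z up, the work surface at z = 0. Lengths are in m, angles in rad, forces in N, time in s.
With the tool pointing down it reaches from about 0.425 to 0.925 m from the base axis. Payload 6.8 kg.
Tool frame: the origin (TCP) lies at the very end of the fingers, on their centre line; the grasp point (between the pads) lies 19 mm behind it; z points along the fingers, y is the line along which they close (so a half turn about z gives the same grasp; the last joint's range is limited). The gripper opens to 85 mm and grips with 20 to 120 N. Pads are 22 mm wide; open, the fingers measure 114 mm over their backs; the gripper's body (76 mm by 85 mm) begins 54 mm behind the grasp point. The pads swing forward as they close: fully open they stand 13 mm farther back than shut.
Start: joints at [1.102, 0.477, 0.022, 1.555, -0.011, 1.109, -0.083], TCP at [0.238, -0.632, 0.231] pointing down, gripper open.
Joint ranges: [-2.96, 2.96], [-0.34, 2.1], [-1.41, 1.46], [0.24, 2.44], [-1.37, 4.51], [0.17, 1.92], [-2.96, 2.96]. Speed limits (rad/s): [2.39, 2.39, 3.14, 3.14, 3.14, 3.14, 3.14].

## Interface

Orientations are given as a unit quaternion [w, x, y, z].
In Python, from station import get_obs, read_camera, hand_in gives the robot as it stands.
- The arm moves only by the tool arm_command, never from a script. Its argument "commands" is one flat list of numbers, 7 for each row, row after row: the shift along the tool's x, y, z in m, then the turn, a rotation vector about the tool's x, y, z in degrees, then the opening, from 0 (shut) to 1 (fully open). In form: [tx, ty, tz, rx, ry, rz, fingers, tx, ty, tz, rx, ry, rz, fingers, ...]. A call has 1 to 8 rows; each row is the pose to reach, as a shift and turn from the pose commanded when the call began, along the tool's axes at that moment; what a row does not reach only later rows make up. A row lasts 1/10 s, in which the tool goes at most 50 mm and 8.59 degrees, less where a joint would pass 70% of its speed; a pose out of reach is approached as far as the arm can. A call with a gripper value outside its range is refused whole. The fingers move at their own pace and stop on an object; "force" is the grip in N (left out, the last holds). Time passes only in rows, so rows that repeat a pose let the fingers close. It gives the time, the measured TCP pose, the force, the opening and the grip force at its end, in the units of the state.
- get_obs(): the state, without advancing time (a new reading comes with each control period).
- read_camera(name): name is "scene" or "top" or "wrist"; returns a dict with "img" (384x512x3 uint8, red, green, blue), "camera_matrix" (3x3 intrinsics, pixels), "pose" (4x4, takes a point from camera to world coordinates). Camera axes: x right, y down, z forward; pixel columns grow to the right and rows downward; lengths in m; the calibration is good to about 2 mm. A picture is of the moment at which its call begins. There is no depth.
- hand_in(): hands the job in; it is judged then, once.
The state is a dict: "t": time; "q": joint angles; "joint_vel": joint speeds; "joint_torque": joint torques, N m; "eef_pos": TCP position; "tool_rot": TCP orientation; "contact_force": force on the tool from outside, world axes, zero at the start; "torque": the same for the moment, N m; "gripper_width": opening from 0.0 (shut) to 1.0 (fully open); "grasp_force": force on a finger pad.
Only numpy, scipy, OpenCV 4.12 (cv2) and the standard library are available. Lean on these libraries where they do the work, as an engineer would, in place of code of your own. Each camera call takes 0.05 s, during which the arm holds its last target. There are 200 camera calls.

## Working session

There is one attempt and no reset: what is moved stays moved. The work goes in short steps, Python scripts to look and compute and a tool call to move; the robot and the scene stay as the last step left them, time stands still between calls to the robot, and variables do not carry over. Pictures are saved under pics/ and viewed, at most 11 in all, crops included, and the job is handed in when it is done.

Besides the shell and the picture viewer there is one more tool, called after "Request:" as name(argument=value, ...) on one line, values as JSON. arm_command: Moves the arm, as the interface text tells. Its arguments: {"type":"object","properties":{"commands":{"type":"array","items":{"type":"number"}},"force":{"type":"number"}},"required":["commands"]}

```bash
mkdir -p pics && ls && python3 - <<'E'
from station import *
import cv2,numpy as np
for n in ("scene","top"):
    d=read_camera(n); cv2.imwrite(f"pics/{n}0.png",cv2.resize(d["img"][:,:,::-1],(800,600),interpolation=cv2.INTER_CUBIC))
    np.savez(f"{n}0.npz",**d)
    print(n,d["camera_matrix"].round(1).tolist(),d["pose"].round(4).tolist())
o=get_obs();print(o)
E
```

```text
pics
scene [[486.4, 0.0, 254.1], [0.0, 486.4, 193.8], [0.0, 0.0, 1.0]] [[0.3657, 0.718, -0.5922, 1.3798], [0.9306, -0.2713, 0.2458, -0.4263], [0.0158, -0.641, -0.7674, 1.2694], [0.0, 0.0, 0.0, 1.0]]
top [[468.3, 0.0, 251.3], [0.0, 468.3, 192.8], [0.0, 0.0, 1.0]] [[0.0299, -0.9779, 0.207, 0.2786], [-0.9996, -0.0291, 0.0069, -0.0478], [-0.0007, -0.2071, -0.9783, 1.1858], [0.0, 0.0, 0.0, 1.0]]
{'t': 0.1, 'q': array([ 1.10192143,  0.47773201,  0.02234521,  1.55634358, -0.01153206,
        1.10930011, -0.08310075]), 'joint_vel': array([-0.00100819, -0.00134681, -0.00073736, -0.00336481, -0.00107114,
        0.00049285,  0.00072119]), 'joint_torque': array([ 3.69136833e-03, -5.97762501e+01,  1.61287844e+00, -2.81958640e+01,
        1.27497417e-02,  4.99593691e-03, -2.53419796e-05]), 'eef_pos': array([ 0.2380839 , -0.63104926,  0.23041701]), 'tool_rot': array([-8.04585482e-04,  9.83773666e-01,  1.79412064e-01, -1.94152337e-04]), 'contact_force': array([ 0.0631727 ,  0.7851135 , -0.57184788]), 'torque': array([ 0.02107818, -0.01762172,  0.00464801]), 'grasp_force': 0.0, 'gripper_width': 1.000845595951444}
```

View pics/scene0.png

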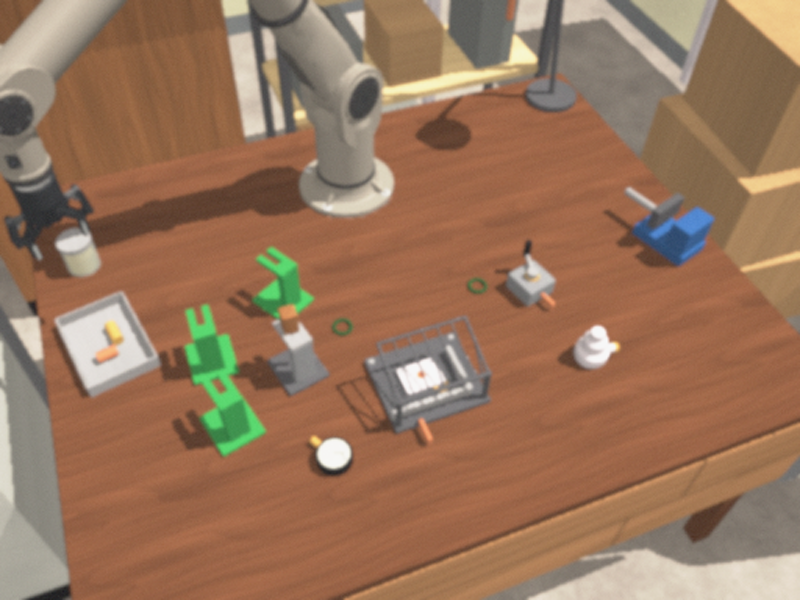

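View pics/top0.png

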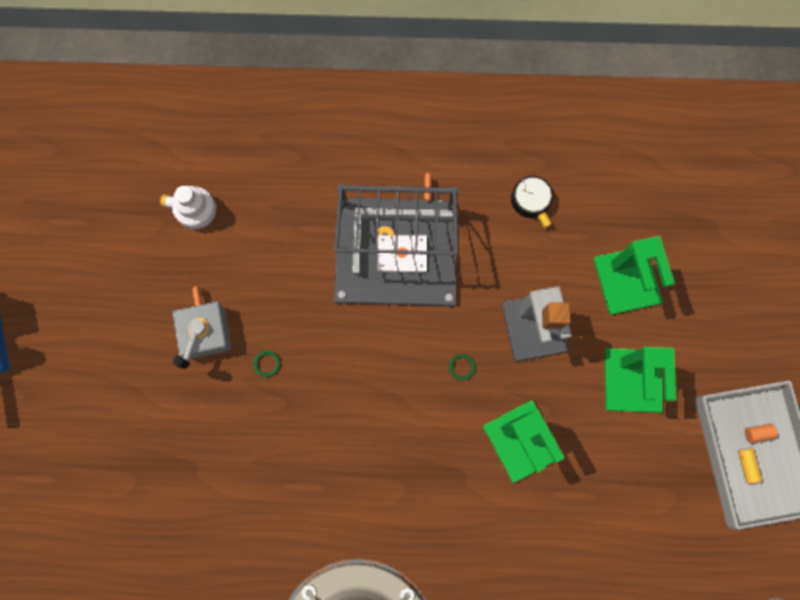

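```bash
python3 - <<'E'
import cv2,numpy as np
d=np.load("top0.npz")["img"][:,:,::-1]
s=np.load("scene0.npz")["img"][:,:,::-1]
f=lambda a,x,y,w,h,k:cv2.resize(a[y:y+h,x:x+w],(w*k,h*k),interpolation=cv2.INTER_CUBIC)
A=f(d,205,110,100,90,4)   # nest
B=f(d,310,170,80,70,4)  # fork
C=f(d,100,180,80,70,4)  # valve
D=f(s,160,180,100,75,4) # scene fork
out=np.zeros((600,800,3),np.uint8)
out[:300,:400]=f(d,205,112,100,75,4);out[:300,400:800]=f(d,305,175,100,75,4)
out[300:,:400]=f(d,95,180,100,75,4);out[300:,400:]=D
cv2.imwrite("pics/c1.png",out)
E
```

```text
(no output)
```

View pics/c1.png

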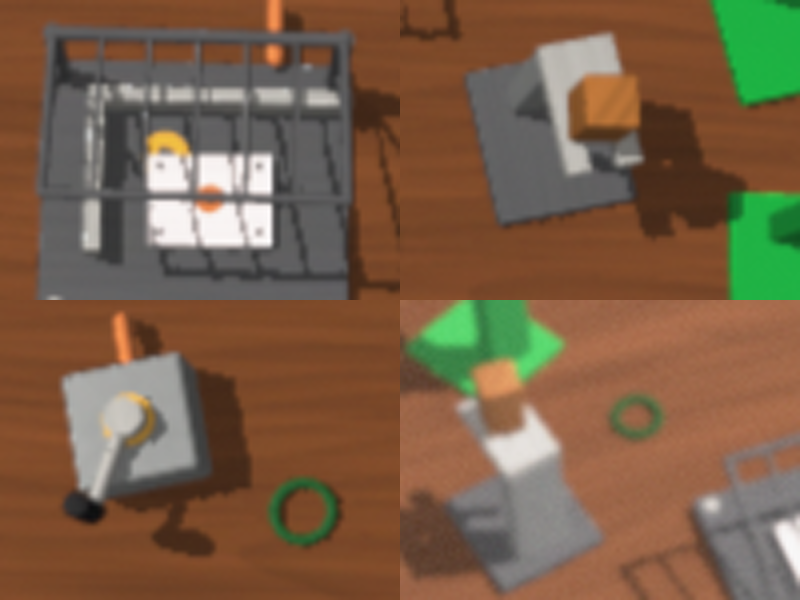

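```bash
cat > h.py <<'E'
import numpy as np, cv2
from scipy.optimize import least_squares
from scipy.spatial.transform import Rotation as R
def proj(d,P):
    T=np.linalg.inv(d["pose"]); p=(np.atleast_2d(P)@T[:3,:3].T+T[:3,3])@np.array(d["camera_matrix"]).T
    return p[:,:2]/p[:,2:]
def ray(d,uv,z):
    r=d["pose"][:3,:3]@np.linalg.solve(d["camera_matrix"],[uv[0],uv[1],1]); c=d["pose"][:3,3]
    return c+r*(z-c[2])/r[2]
def place(s,M,z=0):
    M=np.atleast_2d(M).astype(float)/1000; c,n=np.cos(s[2]),np.sin(s[2])
    return np.c_[s[0]+c*M[:,0]-n*M[:,1], s[1]+n*M[:,0]+c*M[:,1], M[:,2]+z]
def fit(d,uv,M,x0=(0.7,0,0)):
    r=least_squares(lambda s:(proj(d,place(s,M))-uv).ravel(),x0,x_scale=[.01,.01,.05])
    return r.x, np.abs(r.fun).max()
E
python3 - <<'E'
from h import *
d=np.load("top0.npz")
c=lambda p,o:(np.array(p,float)+.5)/4-.5+o
n,_= r=fit(d,np.vstack([(np.array([[335,303],[457,305]])+.5)/1.5625-.5,c([[42,193],[352,203]],(205,112))]),[[-90,100,12],[-90,-100,12],[-35,90,127],[-35,-90,127]])
print("nest",r[0].round(4),r[1])
def nf(uv,z):
    p=ray(d,uv,z)[:2]-n[:2];a=n[2];return (np.array([[np.cos(a),np.sin(a)],[-np.sin(a),np.cos(a)]])@p*1000).round(1)
print("side fence end",nf(c([101,250],(205,112)),.034),nf(c([83,250],(205,112)),.034))
for p in ([106,100],[338,90],[338,105],[88,88]): print("fence",nf(c(p,(205,112)),.034))
for p in ([147,153],[272,153],[147,247],[272,247]): print("plate",nf(c(p,(205,112)),.022),ray(d,c(p,(205,112)),.022).round(4))
print("yellow",nf(c([168,133],(205,112)),.012),nf(c([168,155],(205,112)),.012))
print("fork",fit(d,c([[470,75],[500,225],[632,200]],(305,175)-np.array([100,0])),[[50,45,10],[-50,45,10],[-50,-45,10]],(.6,-.25,.2)))
for p in ([575,75],[638,75],[636,135],[570,137],[540,45],[612,35],[570,175]):
    print("top/head",p,ray(d,c(p,(205,175)),.175).round(4),ray(d,c(p,(205,175)),.125).round(4))
o=(95,180-75)
print("valve",fit(d,c([[62,378],[178,352],[210,468],[85,495]],o),[[37.5,37.5,44],[37.5,-37.5,44],[-37.5,-37.5,44],[-37.5,37.5,44]],(.5,.25,.2)))
print("knobtop",ray(d,c([76,500],o),.089).round(4),"axis",ray(d,c([125,415],o),.06).round(4))
print("oring",ray(d,c([304,510],o),.006).round(4))
P=[0.2380839 , -0.63104926,  0.23041701]
E
```

```text
nest [ 0.6134 -0.0441  0.0053] 0.48708888432219055
side fence end [-44.   60.3] [-44.2  71.7]
fence [55.8 60.5]
fence [ 66.2 -89.1]
fence [ 56.1 -89.1]
fence [63.6 72.4]
plate [24.5 33.4] [ 0.6378 -0.0106  0.022 ]
plate [ 26.5 -47.6] [ 0.6402 -0.0915  0.022 ]
plate [-38.2  31.5] [ 0.575  -0.0128  0.022 ]
plate [-36.3 -48.5] [ 0.5774 -0.0928  0.022 ]
yellow [41.6 20.3] [26.6 19.9]
fork (array([ 0.4927243 , -0.27308347,  0.19631327]), np.float64(1.351851411261805))
top/head [575, 75] [ 0.4976 -0.2548  0.175 ] [ 0.5085 -0.2651  0.125 ]
top/head [638, 75] [ 0.4987 -0.2895  0.175 ] [ 0.5096 -0.3015  0.125 ]
top/head [636, 135] [ 0.465  -0.2878  0.175 ] [ 0.4742 -0.2996  0.125 ]
top/head [570, 137] [ 0.4628 -0.2516  0.175 ] [ 0.4719 -0.2617  0.125 ]
top/head [540, 45] [ 0.514  -0.2357  0.175 ] [ 0.5257 -0.245   0.125 ]
top/head [612, 35] [ 0.5209 -0.2756  0.175 ] [ 0.5329 -0.2869  0.125 ]
top/head [570, 175] [ 0.4418 -0.2514  0.175 ] [ 0.4499 -0.2614  0.125 ]
valve (array([0.46689053, 0.26345518, 0.28170022]), np.float64(1.103650243291895))
knobtop [0.4125 0.2813 0.089 ] axis [0.4689 0.2649 0.06  ]
oring [0.4206 0.1614 0.006 ]
```

Request:
arm_command(commands=[0,0,-0.05,0,0,0,1,0.05,-0.04,-0.09,0,0,3,1,0.09,-0.065,-0.09,0,0,6,1,0.13,-0.09,-0.09,0,0,9,1,0.17,-0.12,-0.09,0,0,9,1,0.21,-0.15,-0.09,0,0,9,1,0.25,-0.18,-0.09,0,0,9,1,0.285,-0.205,-0.09,0,0,9,1])

```text
t: 0.9
eef_pos: [0.4276, -0.3454, 0.3211]
tool_rot: [-0.0, 0.995, 0.102, -0.0]
contact_force: [1.6, 0.1, 0.7]
gripper_width: 0.999
grasp_force: 0.0
```

Request:
arm_command(commands=[0.02,-0.014,0,0,0,0,1,0.02,-0.014,0,0,0,0,1,0.02,-0.014,0,0,0,0,1,0.02,-0.014,0,0,0,0,1])

```text
t: 1.3
eef_pos: [0.4428, -0.3309, 0.321]
tool_rot: [0.0, 0.995, 0.101, -0.0]
contact_force: [-0.3, -0.4, -0.4]
gripper_width: 1.001
grasp_force: 0.0
```

```bash
python3 - <<'E'
from h import *; from station import *
d=read_camera("wrist"); np.savez("w1.npz",**d); cv2.imwrite("pics/w1.png",cv2.resize(d["img"][:,:,::-1],(800,600),interpolation=cv2.INTER_CUBIC))
o=get_obs();print(o["eef_pos"],R.from_quat(o["tool_rot"],scalar_first=True).as_matrix().round(3).tolist(),o["q"].round(3),d["pose"].round(3).tolist(),o["contact_force"])
E
```

```text
[ 0.44272612 -0.33106385  0.32105272] [[0.98, 0.2, -0.001], [0.2, -0.98, -0.0], [-0.001, 0.0, -1.0]] [ 0.633  0.207 -0.123  1.73   0.028  1.207 -0.867] [[0.199, -0.94, -0.278, 0.514], [-0.98, -0.191, -0.057, -0.316], [0.0, 0.284, -0.959, 0.463], [0.0, 0.0, 0.0, 1.0]] [-0.35320658 -0.71641251 -0.13618365]
```

View pics/w1.png

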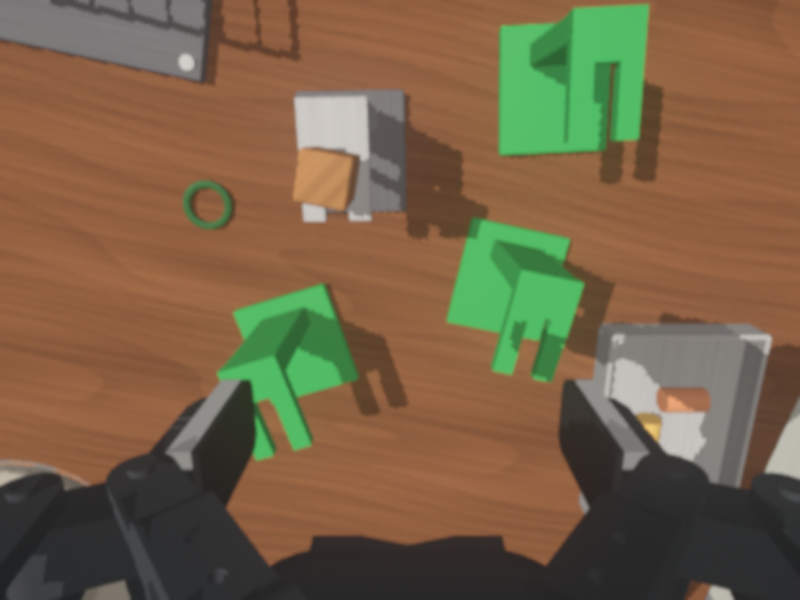

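```bash
python3 - <<'E'
from h import *
d=np.load("w1.npz")
c=lambda p:(np.array(p,float)+.5)/1.5625-.5
print("head",fit(d,c([[300,150],[357,157],[347,209],[293,200]]),[[15,15,175],[15,-15,175],[-15,-15,175],[-15,15,175]],(.48,-.27,.1)))
print("fork prongs",[ray(d,c(p),.125).round(4) for p in ([296,97],[367,97],[371,220],[303,221],[326,221],[348,220])])
h=fit(d,c([[300,150],[357,157],[347,209],[293,200]]),[[15,15,175],[15,-15,175],[-15,-15,175],[-15,15,175]],(.48,-.27,.1))[0]
Rm=np.array([[.98,.2],[.2,-.98]]); print("tool shift",Rm.T@(h[:2]-[.4427,-.3311]))
E
```

```text
head (array([ 0.48412433, -0.27641009,  0.02398906]), np.float64(2.3581936800175214))
fork prongs [array([ 0.5245, -0.2448,  0.125 ]), array([ 0.5332, -0.2874,  0.125 ]), array([ 0.4594, -0.3034,  0.125 ]), array([ 0.4499, -0.2599,  0.125 ]), array([ 0.4529, -0.2747,  0.125 ]), array([ 0.4564, -0.2887,  0.125 ])]
tool shift [ 0.05153383 -0.04531125]
```

Request:
arm_command(commands=[0.03,-0.025,0.02,0,0,5,1,0.0515,-0.045,0.05,0,0,10,1,0.0515,-0.045,0.09,0,0,10,1,0.0515,-0.045,0.13,0,0,10,1,0.0515,-0.045,0.16,0,0,10,1,0.0515,-0.045,0.18,0,0,10,1,0.0515,-0.045,0.19,0,0,10,1,0.0515,-0.045,0.19,0,0,10,1])

```text
t: 2.15
eef_pos: [0.4841, -0.2757, 0.1302]
tool_rot: [-0.0, 1.0, 0.014, -0.001]
contact_force: [0.7, -0.5, -0.1]
gripper_width: 0.999
grasp_force: 0.0
```

Request:
arm_command(commands=[0,0,0,0,0,0,0.3,0,0,0,0,0,0,0.2,0,0,0,0,0,0,0.2,0,0,0,0,0,0,0.2,0,0,0,0,0,0,0.2,0,0,0,0,0,0,0.2,0,0,0,0,0,0,0.2], force=70)

```text
t: 2.85
eef_pos: [0.4859, -0.2754, 0.1323]
tool_rot: [0.0, 1.0, 0.015, 0.001]
contact_force: [-1.0, 1.0, 7.3]
gripper_width: 0.34
grasp_force: 69.2
```

Request:
arm_command(commands=[0,0,-0.03,0,0,0,0.2,0,0,-0.07,0,0,0,0.2,0,0,-0.11,0,0,0,0.2,0,0,-0.14,0,0,0,0.2,0,-0.04,-0.14,0,8,0,0.2,-0.01,-0.08,-0.12,0,16,0,0.2,-0.015,-0.12,-0.08,0,24,0,0.2,-0.015,-0.16,-0.03,0,32,1.5,0.2])

```text
t: 3.65
eef_pos: [0.4706, -0.1368, 0.1974]
tool_rot: [-0.014, 0.969, 0.013, 0.247]
contact_force: [2.5, 2.7, -1.2]
gripper_width: 0.346
grasp_force: 69.2
```

```bash
python3 - <<'E'
from h import *; from station import *
d=read_camera("wrist"); np.savez("w2.npz",**d); cv2.imwrite("pics/w2.png",cv2.resize(d["img"][:,:,::-1],(800,600),interpolation=cv2.INTER_CUBIC))
o=get_obs();print(o["t"],o["eef_pos"],R.from_quat(o["tool_rot"],scalar_first=True).as_matrix().round(3).tolist(),o["q"].round(3),o["contact_force"],o["gripper_width"])
E
```

```text
3.7 [ 0.46489494 -0.13269388  0.19077948] [[0.881, 0.03, 0.472], [0.014, -0.999, 0.039], [0.472, -0.028, -0.881]] [ 0.559  0.053 -0.309  2.35  -0.485  0.305 -0.861] [-6.213251    4.28904377 -5.69969808] 0.34139673617946453
```

View pics/w2.png

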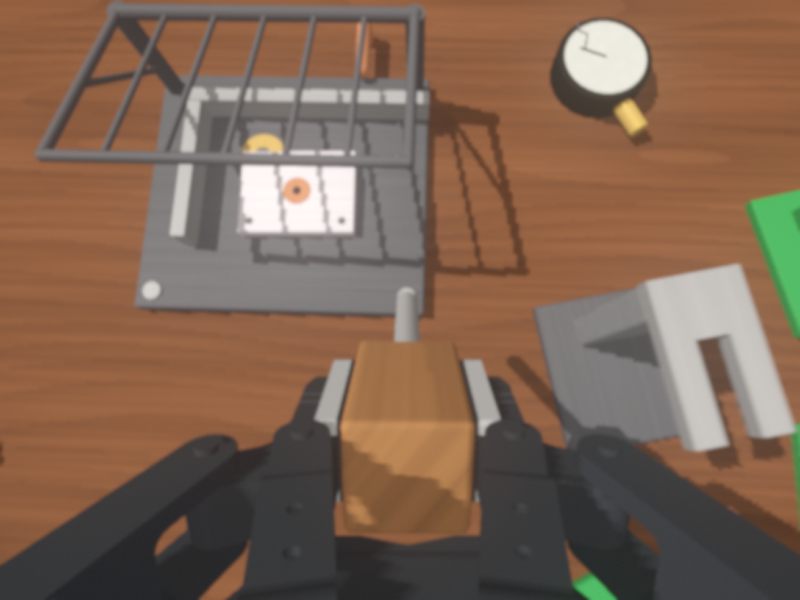

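```bash
cat >> h.py <<'E'
def tool(o): return np.array(o["eef_pos"]),R.from_quat(o["tool_rot"],scalar_first=True).as_matrix()
def goal(o,tip,lean,yaw=0,L=.094):
    "shift/turn in tool axes to bring tip centre there with lean (deg) and yaw (deg)"
    p,Q=tool(o); G=(R.from_euler("z",yaw,degrees=True)*R.from_euler("y",-lean,degrees=True)).as_matrix()@np.diag([1,-1,-1.])
    t=np.array(tip)-L*G[:,2]
    return (Q.T@(t-p)).round(4), R.from_matrix(Q.T@G).as_rotvec(degrees=True).round(2), t.round(4)
E
python3 - <<'E'
from h import *; from station import *
d=np.load("w2.npz");w1=np.load("w1.npz")
T1=np.eye(4);T1[:3,:3]=[[.98,.2,0],[.2,-.98,0],[0,0,-1]];T1[:3,3]=[.44273,-.33106,.32105]
X=np.linalg.inv(T1)@w1["pose"]; print("cam in tool",X.round(3).tolist())
c=lambda p:(np.array(p,float)+.5)/1.5625-.5
D=dict(pose=X,camera_matrix=d["camera_matrix"])
for L in (.085,.09,.095,.1,.105): print(L,proj(D,[[0,0,L]])*1.5625)
n=fit(d,c([[137,305],[425,313],[40,154],[413,160]]),[[-90,100,12],[-90,-100,12],[-35,90,127],[-35,-90,127]]);print(n)
p=fit(d,c([[238,232],[354,233],[355,152]]),[[-30,40,22],[-30,-40,22],[30,-40,22]],(.6,-.05,0));print("plate",p)
print("fence",[ray(d,c(q),.034).round(4) for q in ([184,236],[170,235],[427,103],[203,100])])
print("jet",ray(d,c([296,190]),.022).round(4))
o=get_obs()
for q in ([.54,-.115,.06],[.607,-.115,.019]):
  for l in (28,32,36,40): print(q,l,goal(o,q,l))
E
```

```text
cam in tool [[-0.001, -0.959, -0.284, 0.072], [1.0, -0.001, 0.0, -0.0], [-0.0, -0.284, 0.959, -0.142], [0.0, 0.0, 0.0, 1.0]]
0.085 [[407.15693176 303.19362204]]
0.09 [[407.14753303 299.95437761]]
0.095 [[407.13849835 296.84060013]]
0.1 [[407.12980696 293.84513847]]
0.105 [[407.12143967 290.9613748 ]]
(array([ 0.61513621, -0.04379784,  0.0043198 ]), np.float64(2.11681974672938))
plate (array([ 0.60710582, -0.05295755,  0.02587429]), np.float64(0.7433360329456207))
fence [array([0.5691, 0.0167, 0.034 ]), array([0.5695, 0.0261, 0.034 ]), array([ 0.6694, -0.1411,  0.034 ]), array([0.6687, 0.0155, 0.034 ])]
jet [ 0.6082 -0.0518  0.022 ]
[0.54, -0.115, 0.06] 28 (array([ 0.005 , -0.0154,  0.0574]), array([-2.22, -0.18,  0.79]), array([ 0.4959, -0.115 ,  0.143 ]))
[0.54, -0.115, 0.06] 32 (array([-0.0016, -0.0155,  0.0576]), array([-2.25,  3.82,  0.71]), array([ 0.4902, -0.115 ,  0.1397]))
[0.54, -0.115, 0.06] 36 (array([-0.0081, -0.0156,  0.0583]), array([-2.27,  7.81,  0.63]), array([ 0.4847, -0.115 ,  0.136 ]))
[0.54, -0.115, 0.06] 40 (array([-0.0146, -0.0156,  0.0594]), array([-2.3 , 11.81,  0.55]), array([ 0.4796, -0.115 ,  0.132 ]))
[0.607, -0.115, 0.019] 28 (array([ 0.0446, -0.0122,  0.1251]), array([-2.22, -0.18,  0.79]), array([ 0.5629, -0.115 ,  0.102 ]))
[0.607, -0.115, 0.019] 32 (array([ 0.0381, -0.0123,  0.1253]), array([-2.25,  3.82,  0.71]), array([ 0.5572, -0.115 ,  0.0987]))
[0.607, -0.115, 0.019] 36 (array([ 0.0315, -0.0124,  0.126 ]), array([-2.27,  7.81,  0.63]), array([ 0.5517, -0.115 ,  0.095 ]))
[0.607, -0.115, 0.019] 40 (array([ 0.0251, -0.0124,  0.1271]), array([-2.3 , 11.81,  0.55]), array([ 0.5466, -0.115 ,  0.091 ]))
```

Request:
arm_command(commands=[0,0,0,0,0,0,0.2,0,0,0,0,0,0,0.2,0,0,0,0,0,0,0.2])

```text
t: 4.0
eef_pos: [0.4754, -0.1393, 0.2001]
tool_rot: [-0.014, 0.969, 0.013, 0.247]
contact_force: [0.1, -0.1, -1.8]
gripper_width: 0.343
grasp_force: 69.3
```

```bash
python3 - <<'E'
from h import *; from station import *
o=get_obs();print(o["t"],o["eef_pos"],o["q"].round(3),o["contact_force"])
for q in ([.54,-.115,.06],[.55,-.115,.02],[.607,-.115,.02]):
  for l in (32,36): print(q,l,goal(o,q,l,0,.095))
E
```

```text
4.0 [ 0.47535962 -0.13928046  0.20005579] [ 0.559  0.055 -0.302  2.323 -0.458  0.322 -0.88 ] [ 0.11551169 -0.06800795 -1.7680759 ]
[0.54, -0.115, 0.06] 32 (array([-0.0155, -0.0226,  0.0599]), array([-1.96,  3.43,  0.97]), array([ 0.4897, -0.115 ,  0.1406]))
[0.54, -0.115, 0.06] 36 (array([-0.0221, -0.0227,  0.0605]), array([-2.  ,  7.43,  0.9 ]), array([ 0.4842, -0.115 ,  0.1369]))
[0.55, -0.115, 0.02] 32 (array([-0.0258, -0.0214,  0.0998]), array([-1.96,  3.43,  0.97]), array([ 0.4997, -0.115 ,  0.1006]))
[0.55, -0.115, 0.02] 36 (array([-0.0324, -0.0215,  0.1004]), array([-2.  ,  7.43,  0.9 ]), array([ 0.4942, -0.115 ,  0.0969]))
[0.607, -0.115, 0.02] 32 (array([ 0.0242, -0.0196,  0.127 ]), array([-1.96,  3.43,  0.97]), array([ 0.5567, -0.115 ,  0.1006]))
[0.607, -0.115, 0.02] 36 (array([ 0.0176, -0.0197,  0.1276]), array([-2.  ,  7.43,  0.9 ]), array([ 0.5512, -0.115 ,  0.0969]))
```

Request:
arm_command(commands=[-0.001,-0.011,0.035,-1,2,0.5,0.2,-0.002,-0.021,0.065,-2,3.5,1,0.2,-0.002,-0.021,0.078,-2,3.5,1,0.2,0.008,-0.021,0.1,-2,5,1,0.2,0.013,-0.02,0.115,-2,6,1,0.2,0.0176,-0.0197,0.1275,-2,7.4,0.9,0.2,0.0176,-0.0197,0.1275,-2,7.4,0.9,0.2,0.0176,-0.0197,0.1275,-2,7.4,0.9,0.2])

```text
t: 4.8
eef_pos: [0.5586, -0.1253, 0.1391]
tool_rot: [-0.012, 0.962, 0.003, 0.274]
contact_force: [-0.7, 0.3, -1.4]
gripper_width: 0.343
grasp_force: 72.7
```

```bash
python3 - <<'E'
from h import *; from station import *
o=get_obs();print(o["t"],o["eef_pos"],o["q"].round(3),o["contact_force"])
p,Q=tool(o);print(Q.round(3).tolist(),"tip",p+.095*Q[:,2])
d=read_camera("scene"); np.savez("s2.npz",**d)
w=read_camera("wrist");np.savez("w3.npz",**w)
f=lambda a,x,y,w,h,k:cv2.resize(a[y:y+h,x:x+w,::-1],(int(w*k),int(h*k)),interpolation=cv2.INTER_CUBIC)
cv2.imwrite("pics/c2.png",np.hstack([f(d["img"],225,195,100,100,4),f(w["img"],56,0,400,384,400/384)[:400,:400]]))
print(goal(o,[.607,-.115,.02],36,0,.095))
E
```

```text
4.8 [ 0.55856373 -0.12529427  0.13905526] [ 0.022  0.266  0.18   2.298 -1.365  0.17  -0.066] [-0.69735031  0.25151476 -1.39011296]
[[0.85, 0.012, 0.527], [-0.001, -1.0, 0.024], [0.528, -0.021, -0.849]] tip [ 0.60866406 -0.12301504  0.05837217]
(array([-0.0286, -0.0095,  0.0322]), array([-1.37,  4.16, -0.08]), array([ 0.5512, -0.115 ,  0.0969]))
```

View pics/c2.png

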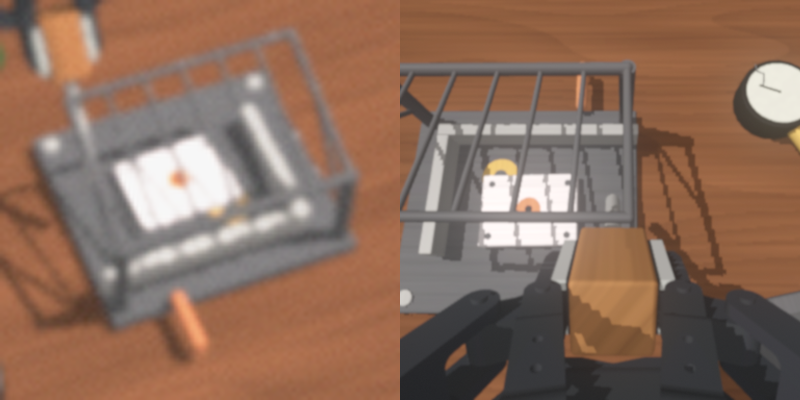

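```bash
cat > kin.py <<'E'
from h import *
import itertools
LO=np.array([-2.96,-.34,-1.41,.24,-1.37,.17,-2.96]);HI=np.array([2.96,2.1,1.46,2.44,4.51,1.92,2.96])
def fk(q,s,k):
    d1,d3,d5,d7,a3,a5,a6,o1,o7,o3,o5=k
    Z=lambda t:R.from_euler("z",t).as_matrix(); Y=lambda t:R.from_euler("y",t).as_matrix()
    A=Z(s[0]*q[0]+o1)@Y(q[1]); p=np.array([0,0,d1])
    A=A@Z(s[1]*q[2]+o3); p=p+A@[a3,0,d3]; A=A@Y(q[3])@Z(s[2]*q[4]+o5); p=p+A@[a5,0,d5]
    A=A@Y(q[5])@Z(s[3]*q[6]+o7); p=p+A@np.array([0,0,d7])+A@Z(-s[3]*q[6]-o7)@[a6,0,0]
    return p,A
D=[([1.10192,.47773,.02235,1.55634,-.01153,1.1093,-.0831],[.23808,-.63105,.23042],[-.0008,.98377,.17941,-.0002]),
([.633,.207,-.123,1.73,.028,1.207,-.867],[.44273,-.33106,.32105],[0,.995,.101,0]),
([.559,.055,-.302,2.323,-.458,.322,-.88],[.47536,-.13928,.20006],[-.014,.969,.013,.247]),
([.022,.266,.18,2.298,-1.365,.17,-.066],[.55856,-.12529,.13906],[-.012,.962,.003,.274])]
def err(k,s):
    e=[]
    for q,p,r in D:
        P,A=fk(q,s,k); e+=[(P-p)*5,R.from_matrix(R.from_quat(r,scalar_first=True).as_matrix().T@A).as_rotvec()]
    return np.concatenate(e)
E
python3 - <<'E'
from kin import *
best=[]
for s in itertools.product([1,-1],repeat=4):
  for o1 in (0,1.57,3.14,-1.57):
   for o7 in (0,1.57,3.14,-1.57):
    r=least_squares(err,[.3,.35,.35,.25,0,0,0,o1,o7,0,0],args=(s,)); best.append((r.cost,s,r.x))
best.sort(key=lambda b:b[0])
for b in best[:3]: print(b[0],b[1],b[2].round(3))
np.savez("kin.npz",s=best[0][1],k=best[0][2])
print(err(best[0][2],best[0][1]).round(3))
E
```

```text
0.004799763828890806 (-1, -1, -1, -1) [ 0.225  0.573  0.454  0.307  0.012 -0.01   0.006 -0.111  1.476  0.011
  0.   ]
0.004799763828893482 (-1, -1, -1, -1) [ 0.225  0.573  0.454  0.307  0.012 -0.01   0.006 -0.111 -4.807  0.011
  0.   ]
0.004799763828898267 (-1, -1, -1, -1) [ 0.225  0.573  0.454  0.307  0.012 -0.01   0.006 -0.111  1.476  0.011
  0.   ]
[-0.021 -0.025 -0.016  0.     0.006  0.007  0.003  0.032  0.013  0.002
  0.001  0.007  0.023  0.022  0.017 -0.047 -0.    -0.005 -0.02   0.006
 -0.014 -0.052  0.001 -0.008]
```

```bash
cat >> kin.py <<'E'
K=np.load("kin.npz") if __import__("os").path.exists("kin.npz") else None
def pose(tip,lean,yaw=0,L=.095):
    G=(R.from_euler("z",yaw,degrees=True)*R.from_euler("y",-lean,degrees=True)).as_matrix()@np.diag([1,-1,-1.])
    return np.array(tip)-L*G[:,2],G
def ik(t,G,q0,w=0):
    f=lambda q:np.r_[(fk(q,K["s"],K["k"])[0]-t)*5,R.from_matrix(G.T@fk(q,K["s"],K["k"])[1]).as_rotvec(),w*(q-q0)]
    r=least_squares(f,np.clip(q0,LO+.01,HI-.01),bounds=(LO,HI)); return r.x,np.abs(r.fun[:6]).max()
E
python3 - <<'E'
from kin import *
rng=np.random.default_rng(0)
for lean in (28,34,40):
  S=[]
  for i in range(25):
    q0=rng.uniform(np.maximum(LO,-1.4),np.minimum(HI,3.5)); q0[0]=rng.uniform(-.8,.8); q0[1]=rng.uniform(-.2,.8);q0[3]=2.2
    x,e=ik(*pose([.607,-.115,.02],lean),q0)
    if e<.003: S.append((min((np.minimum(x-LO,HI-x))),x.round(2)))
  S.sort(key=lambda a:-a[0]); print(lean,len(S)); [print(a[0].round(2),a[1]) for a in S[::max(1,len(S)//6)]]
E
```

```text
28 8
0.18 [ 0.95  0.54 -1.01  2.26  1.41  0.35 -2.75]
0.06 [-0.08  0.35  0.29  2.26 -1.29  0.23 -0.17]
0.05 [ 1.1   0.8  -1.36  2.26  1.55  0.7  -2.83]
0.03 [-0.16  0.36  0.39  2.26 -1.34  0.26 -0.13]
0.01 [ 0.03  0.34  0.16  2.27 -1.21  0.18 -0.24]
0.01 [ 0.75  0.42 -0.72  2.27  1.19  0.18 -2.56]
0.0 [-0.23  0.37  0.47  2.26 -1.37  0.3  -0.1 ]
0.0 [ 0.06  0.34  0.11  2.27 -1.17  0.17 -0.27]
34 16
0.08 [ 0.9   0.49 -0.89  2.35  2.08  0.25  2.88]
0.07 [ 0.89  0.48 -0.88  2.35  2.1   0.24  2.86]
0.02 [ 0.82  0.45 -0.77  2.35  2.24  0.19  2.7 ]
0.01 [ 0.8   0.44 -0.74  2.35  2.29  0.18  2.65]
0.0 [ 0.26  0.34 -0.09  2.35  3.96  0.17  0.91]
0.0 [ 0.26  0.34 -0.09  2.35  3.96  0.17  0.92]
0.0 [ 0.78  0.43 -0.73  2.35  2.33  0.17  2.61]
0.0 [ 0.95  0.53 -0.97  2.35  2.01  0.3   2.96]
40 14
0.01 [ 0.67  0.42 -0.56  2.43  3.11  0.32  1.85]
0.01 [ 0.81  0.47 -0.74  2.43  2.85  0.34  2.13]
0.01 [ 0.41  0.38 -0.24  2.43  3.48  0.34  1.44]
0.01 [ 0.86  0.49 -0.8   2.43  2.75  0.35  2.24]
0.01 [ 0.26  0.37 -0.06  2.43  3.64  0.37  1.26]
0.01 [ 1.01  0.6  -1.02  2.43  2.44  0.44  2.59]
0.01 [ 1.09  0.71 -1.19  2.43  2.25  0.56  2.82]
```

```bash
python3 - <<'E'
from kin import *
q0=np.array([-.08,.35,.29,2.26,-1.29,.23,-.17])
for tip in ([.602,-.115,.02],[.602,-.069,.02],[.57,-.03,.02],[.604,-.024,.02],[.616,-.065,.02]):
  for yaw in (-30,-15,0,15,30):
    res=[]
    for lean in (26,28,30,32,34,36):
      x,e=ik(*pose(tip,lean,yaw),q0,1e-4)
      res.append("%d:%.3f/%.2f"%(lean,e,min(np.minimum(x-LO,HI-x))))
    print(tip,yaw,*res,x.round(2))
E
```

```text
[0.602, -0.115, 0.02] -30 26:0.000/0.15 28:0.000/0.07 30:0.000/0.00 32:0.020/0.00 34:0.047/0.00 36:0.073/0.00 [-0.92  0.55  1.03  2.3  -1.37  0.17 -0.86]
[0.602, -0.115, 0.02] -15 26:0.000/0.06 28:0.000/0.00 30:0.029/0.00 32:0.063/0.00 34:0.098/0.00 36:0.133/0.00 [-0.53  0.38  0.68  2.3  -1.37  0.17 -0.45]
[0.602, -0.115, 0.02] 0 26:0.000/0.11 28:0.000/0.05 30:0.018/0.00 32:0.050/0.00 34:0.082/0.00 36:0.114/0.00 [ 0.23  0.32 -0.03  2.3  -1.37  0.17 -0.03]
[0.602, -0.115, 0.02] 15 26:0.000/0.24 28:0.000/0.15 30:0.000/0.02 32:0.000/0.00 34:0.014/0.00 36:0.035/0.00 [ 0.78  0.42 -0.55  2.29 -1.37  0.17  0.35]
[0.602, -0.115, 0.02] 30 26:0.000/0.31 28:0.000/0.29 30:0.000/0.21 32:0.000/0.13 34:0.000/0.06 36:0.000/0.00 [ 0.3   0.43  0.15  2.22 -1.37  0.61  0.6 ]
[0.602, -0.069, 0.02] -30 26:0.000/0.18 28:0.000/0.11 30:0.000/0.04 32:0.005/0.00 34:0.029/0.00 36:0.051/0.00 [-1.07  0.59  1.09  2.31 -1.37  0.17 -0.96]
[0.602, -0.069, 0.02] -15 26:0.000/0.06 28:0.000/0.00 30:0.026/0.00 32:0.059/0.00 34:0.092/0.00 36:0.125/0.00 [-0.77  0.42  0.83  2.31 -1.37  0.17 -0.57]
[0.602, -0.069, 0.02] 0 26
[... 2019 characters left out ...]
06 32:0.000/0.00 34:0.021/0.00 36:0.043/0.00 [-1.05  0.61  1.07  2.28 -1.37  0.17 -0.97]
[0.616, -0.065, 0.02] -15 26:0.000/0.08 28:0.000/0.00 30:0.018/0.00 32:0.052/0.00 34:0.085/0.00 36:0.118/0.00 [-0.76  0.44  0.82  2.29 -1.37  0.17 -0.58]
[0.616, -0.065, 0.02] 0 26:0.000/0.08 28:0.000/0.01 30:0.023/0.00 32:0.058/0.00 34:0.092/0.00 36:0.126/0.00 [-0.11  0.33  0.21  2.29 -1.37  0.17 -0.16]
[0.616, -0.065, 0.02] 15 26:0.000/0.19 28:0.000/0.14 30:0.000/0.00 32:0.010/0.00 34:0.036/0.00 36:0.060/0.00 [ 0.56  0.39 -0.42  2.29 -1.37  0.17  0.24]
[0.616, -0.065, 0.02] 30 26:0.000/0.30 28:0.000/0.26 30:0.000/0.17 32:0.000/0.08 34:0.000/0.00 36:0.000/0.00 [ 0.51  0.42 -0.25  2.25 -1.37  0.39  0.54]
```

```bash
python3 - <<'E'
from h import *; from station import *
o=get_obs();print(o["eef_pos"])
for q in ([.587,-.117,.045],[.588,-.115,.02],[.602,-.115,.02]): print(goal(o,q,28,8,.095))
E
```

```text
[ 0.55752806 -0.12512994  0.1388301 ]
(array([-0.0177, -0.0019,  0.0008]), array([ 2.61, -3.87, -6.92]), array([ 0.5428, -0.1232,  0.1289]))
(array([-0.0301, -0.0034,  0.0226]), array([ 2.61, -3.87, -6.92]), array([ 0.5438, -0.1212,  0.1039]))
(array([-0.0182, -0.0032,  0.03  ]), array([ 2.61, -3.87, -6.92]), array([ 0.5578, -0.1212,  0.1039]))
```

Request:
arm_command(commands=[-0.0177,-0.002,0.0008,2.6,-3.9,-6.9,0.2,-0.0177,-0.002,0.0008,2.6,-3.9,-6.9,0.2,-0.024,-0.003,0.012,2.6,-3.9,-6.9,0.2,-0.03,-0.0034,0.0226,2.6,-3.9,-6.9,0.2,-0.03,-0.0034,0.0226,2.6,-3.9,-6.9,0.2,-0.03,-0.0034,0.0226,2.6,-3.9,-6.9,0.2])

```text
t: 5.5
eef_pos: [0.544, -0.1211, 0.1039]
tool_rot: [-0.017, 0.968, 0.067, 0.241]
contact_force: [0.4, 0.2, -1.2]
gripper_width: 0.342
grasp_force: 72.8
```

```bash
cat > st.py <<'E'
from h import *; from station import *; import sys
o=get_obs();p,Q=tool(o)
print(round(o["t"],2),o["q"].round(2),"F",o["contact_force"].round(1),"tip",(p+.095*Q[:,2]).round(4),"lean",np.degrees(np.arccos(-Q[2,2])).round(1))
for a in sys.argv[1:]:
    v=[float(x) for x in a.split(",")]; print(a,*[x.tolist() for x in goal(o,v[:3],v[3],v[4],.095)[:2]])
E
python3 st.py .602,-.113,.02,28,8 .602,-.069,.02,28,8
```

```text
5.5 [ 0.06  0.33  0.16  2.29 -1.31  0.22  0.02] F [ 0.4  0.2 -1.2] tip [ 0.5882 -0.1149  0.02  ] lean 28.0
.602,-.113,.02,28,8 [0.0123, 0.0, 0.0065] [0.02, 0.02, -0.11]
.602,-.069,.02,28,8 [0.0176, -0.0436, 0.0094] [0.02, 0.02, -0.11]
```

Request:
arm_command(commands=[0.0123,0,0.0065,0,0,0,0.2,0.0133,-0.008,0.007,0,0,0,0.2,0.0139,-0.013,0.0074,0,0,0,0.2,0.0142,-0.016,0.0076,0,0,0,0.2,0.0146,-0.019,0.0078,0,0,0,0.2,0.015,-0.022,0.008,0,0,0,0.2,0.0153,-0.025,0.0082,0,0,0,0.2,0.0157,-0.028,0.0084,0,0,0,0.2])

```text
t: 6.3
eef_pos: [0.5578, -0.0906, 0.1035]
tool_rot: [-0.017, 0.968, 0.068, 0.241]
contact_force: [-0.2, -2.7, -0.3]
gripper_width: 0.34
grasp_force: 72.8
```

```bash
python3 st.py .602,-.075,.02,28,8 .602,-.069,.02,28,8
```

```text
6.3 [-0.04  0.34  0.19  2.29 -1.31  0.19 -0.04] F [-0.2 -2.7 -0.3] tip [ 0.6019 -0.0844  0.0196] lean 28.0
.602,-.075,.02,28,8 [0.0013, -0.0093, 0.0003] [0.01, 0.05, 0.01]
.602,-.069,.02,28,8 [0.0021, -0.0153, 0.0007] [0.01, 0.05, 0.01]
```

Request:
arm_command(commands=[0.0004,-0.0025,0.0002,0,0,0,0.2,0.0007,-0.005,0.0003,0,0,0,0.2,0.001,-0.0075,0.0004,0,0,0,0.2,0.0014,-0.01,0.0005,0,0,0,0.2,0.0016,-0.0115,0.0006,0,0,0,0.2,0.0016,-0.0115,0.0006,0,0,0,0.2])

```text
t: 6.9
eef_pos: [0.5578, -0.0783, 0.1036]
tool_rot: [-0.017, 0.968, 0.068, 0.241]
contact_force: [-0.8, -0.9, -0.8]
gripper_width: 0.343
grasp_force: 72.7
```

```bash
python3 st.py .602,-.069,.02,28,8 && python3 - <<'E'
from h import *; from station import *
d=read_camera("top"); np.savez("t4.npz",**d);w=read_camera("wrist");np.savez("w4.npz",**w)
f=lambda a,x,y,w,h,k:cv2.resize(a[y:y+h,x:x+w,::-1],(int(w*k),int(h*k)),interpolation=cv2.INTER_CUBIC)
cv2.imwrite("pics/c4.png",np.hstack([f(d["img"],210,115,80,100,5),f(w["img"],150,40,200,250,2)]))
E
```

```text
6.9 [-0.08  0.33  0.21  2.29 -1.33  0.18 -0.05] F [-0.8 -0.9 -0.8] tip [ 0.6018 -0.072   0.0196] lean 27.9
.602,-.069,.02,28,8 [0.0006, -0.003, -0.0001] [-0.07, 0.07, 0.07]
```

View pics/c4.png

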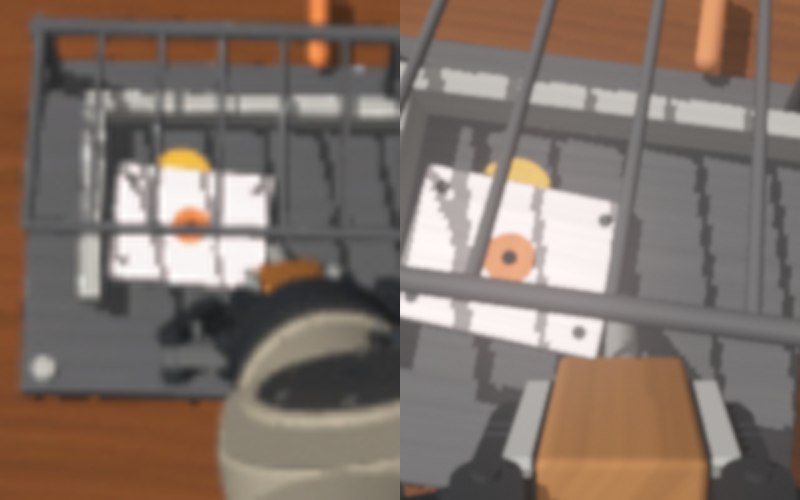

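Request:
arm_command(commands=[0.0002,-0.0012,0,0,0,0,0.2,0.0003,-0.0024,0,0,0,0,0.2,0.0005,-0.0036,0,0,0,0,0.2,0.0005,-0.0036,0,0,0,0,0.2])

```text
t: 7.4
eef_pos: [0.5578, -0.0752, 0.1039]
tool_rot: [-0.017, 0.968, 0.068, 0.241]
contact_force: [-0.3, -0.5, -2.2]
gripper_width: 0.338
grasp_force: 72.7
```

```bash
python3 st.py .602,-.069,.02,28,8 && python3 - <<'E'
from h import *; from station import *
d=read_camera("top"); np.savez("t5.npz",**d);w=read_camera("wrist");np.savez("w5.npz",**w)
# plate's white blob contour in top image
for n,d in(("top",d),("wrist",w)):
    m=(d["img"].min(2)>200).astype(np.uint8); k=[c for c in cv2.findContours(m,0,1)[0] if cv2.contourArea(c)>30]
    P=np.vstack(k)[:,0].astype(float); W=np.array([ray(d,p,.022)[:2] for p in P]).astype(np.float32); W=W[(W[:,0]>.53)&(W[:,0]<.69)&(W[:,1]>-.12)&(W[:,1]<.02)]
    (cx,cy),s,a=cv2.minAreaRect(W*1000); print(n,round(cx,1),round(cy,1),np.round(s,1),round(a,2))
E
```

```text
7.4 [-0.1   0.33  0.21  2.3  -1.34  0.18 -0.05] F [-0.3 -0.5 -2.2] tip [ 0.6019 -0.069   0.02  ] lean 27.9
.602,-.069,.02,28,8 [0.0, 0.0, 0.0] [-0.02, 0.06, 0.04]
top 612.2 -28.7 [71.1 58.6] 84.71
wrist 611.5 -26.8 [76.  59.3] 85.03
```

```bash
python3 st.py .602,-.08,.02,28,10 .58,-.085,.021,26,12 .56,-.075,.021,25,12 .56,-.034,.02,25,12 .57,-.034,.02,26,12
```

```text
7.5 [-0.1   0.33  0.21  2.3  -1.34  0.18 -0.05] F [-0.1 -0.5 -1.7] tip [ 0.6019 -0.069   0.02  ] lean 27.9
.602,-.08,.02,28,10 [-0.0014, 0.0124, -0.0007] [0.92, 0.06, -1.73]
.58,-.085,.021,26,12 [-0.0174, 0.0157, -0.012] [1.8, -1.94, -3.53]
.56,-.075,.021,25,12 [-0.032, 0.0029, -0.0206] [1.76, -2.94, -3.54]
.56,-.034,.02,25,12 [-0.0274, -0.0377, -0.017] [1.76, -2.94, -3.54]
.57,-.034,.02,26,12 [-0.0203, -0.0362, -0.0124] [1.8, -1.94, -3.53]
```

Request:
arm_command(commands=[-0.0014,0.0124,-0.0007,0.9,0,-1.7,0.2,-0.0014,0.0124,-0.0007,0.9,0,-1.7,0.2,-0.0174,0.0157,-0.012,1.8,-1.9,-3.5,0.2,-0.032,0.0029,-0.0206,1.8,-2.9,-3.5,0.2,-0.032,0.0029,-0.0206,1.8,-2.9,-3.5,0.2,-0.0297,-0.018,-0.0188,1.8,-2.9,-3.5,0.2,-0.0274,-0.0377,-0.017,1.8,-2.9,-3.5,0.2,-0.0274,-0.0377,-0.017,1.8,-2.9,-3.5,0.2])

```text
t: 8.3
eef_pos: [0.5213, -0.039, 0.1061]
tool_rot: [-0.024, 0.971, 0.104, 0.216]
contact_force: [0.1, 0.3, -1.7]
gripper_width: 0.341
grasp_force: 72.7
```

```bash
python3 st.py .56,-.034,.02,25,12 .572,-.034,.02,26,12 .584,-.034,.02,27,12 .594,-.034,.02,28,12 .602,-.034,.02,28,12
```

```text
8.3 [-0.28  0.28  0.34  2.35 -1.14  0.22 -0.24] F [ 0.1  0.3 -1.7] tip [ 0.5606 -0.0303  0.0201] lean 25.1
.56,-.034,.02,25,12 [-0.0012, 0.0031, -0.0005] [-0.22, -0.08, 0.15]
.572,-.034,.02,26,12 [0.0078, 0.0057, 0.0045] [-0.22, 0.92, 0.15]
.584,-.034,.02,27,12 [0.0168, 0.0082, 0.0095] [-0.22, 1.92, 0.15]
.594,-.034,.02,28,12 [0.024, 0.0103, 0.0137] [-0.23, 2.92, 0.15]
.602,-.034,.02,28,12 [0.031, 0.012, 0.017] [-0.23, 2.92, 0.15]
```

Request:
arm_command(commands=[0.004,0.0045,0.002,-0.2,0.5,0.1,0.2,0.0078,0.0057,0.0045,-0.2,0.9,0.1,0.2,0.0108,0.0066,0.0061,-0.2,1.2,0.1,0.2,0.0138,0.0074,0.0078,-0.2,1.6,0.1,0.2,0.0168,0.0082,0.0095,-0.2,1.9,0.1,0.2,0.019,0.0088,0.0108,-0.2,2.2,0.1,0.2,0.021,0.0094,0.012,-0.2,2.5,0.1,0.2,0.021,0.0094,0.012,-0.2,2.5,0.1,0.2])

```text
t: 9.1
eef_pos: [0.5464, -0.0469, 0.104]
tool_rot: [-0.024, 0.966, 0.1, 0.237]
contact_force: [0.4, 0.0, -1.1]
gripper_width: 0.34
grasp_force: 73.0
```

```bash
cat > pl.py <<'E'
from h import *; from station import *
for n in ("top","wrist"):
    d=read_camera(n); np.savez("last_"+n+".npz",**d)
    m=(d["img"].min(2)>190).astype(np.uint8); k=[c for c in cv2.findContours(m,0,1)[0] if cv2.contourArea(c)>20]
    P=np.vstack(k)[:,0].astype(float); W=np.array([ray(d,p,.022)[:2] for p in P]).astype(np.float32); W=W[(W[:,0]>.53)&(W[:,0]<.668)&(W[:,1]>-.13)&(W[:,1]<.012)]
    (cx,cy),s,a=cv2.minAreaRect(W*1000); print(n,round(cx,1),round(cy,1),np.round(s,1),round(a,2))
    h=d["img"].astype(int); j=(h[:,:,0]-h[:,:,2]>60)&(h[:,:,0]>170)&(h[:,:,0]-h[:,:,1]>45)
    v,u=np.nonzero(j); Q=np.array([ray(d,(a,b),.022)[:2] for a,b in zip(u,v)]); Q=Q[(abs(Q[:,0]-.625)<.03)&(abs(Q[:,1]+.03)<.03)] if len(Q) else Q
    print(" jet",len(Q),np.median(Q,0).round(4) if len(Q) else "")
E
python3 st.py .593,-.034,.02,28,12 .604,-.034,.02,28,12 && python3 pl.py
```

```text
9.1 [-0.15  0.31  0.21  2.32 -1.33  0.18 -0.04] F [ 0.4  0.  -1.1] tip [ 0.5894 -0.0381  0.0198] lean 27.6
.593,-.034,.02,28,12 [0.0032, -0.0029, 0.0018] [0.19, 0.45, -0.17]
.604,-.034,.02,28,12 [0.0127, -0.0007, 0.0068] [0.19, 0.45, -0.17]
top 621.9 -25.7 [59.1 72.5] 1.7
 jet 40 [ 0.6218 -0.0218]
wrist 621.6 -26.3 [59.6 72.4] 0.42
 jet 406 [ 0.6217 -0.0228]
```

Request:
arm_command(commands=[-0.0026,-0.0006,-0.0014,0,0,0,0.2,-0.001,-0.0145,-0.0002,0,0,0,0.2,0.001,-0.0142,0.0008,0,0,0,0.2,0.0035,-0.0136,0.0022,0,0.2,0,0.2,0.006,-0.013,0.0035,0,0.3,0,0.2,0.0085,-0.0124,0.0048,0,0.4,0,0.2,0.0107,-0.0118,0.006,0,0.4,0,0.2,0.0107,-0.0118,0.006,0,0.4,0,0.2])

```text
t: 10.0
eef_pos: [0.5563, -0.0331, 0.1039]
tool_rot: [-0.024, 0.965, 0.1, 0.24]
contact_force: [0.6, -0.4, -0.6]
gripper_width: 0.341
grasp_force: 72.8
```

```bash
python3 st.py .604,-.024,.02,28,12 .608,-.024,.02,28,12 && python3 pl.py
```

```text
10.0 [-0.18  0.32  0.22  2.31 -1.37  0.17 -0.04] F [ 0.6 -0.4 -0.6] tip [ 0.6    -0.0241  0.02  ] lean 27.9
.604,-.024,.02,28,12 [0.0034, 0.001, 0.0019] [0.2, 0.06, -0.17]
.608,-.024,.02,28,12 [0.0069, 0.0018, 0.0037] [0.2, 0.06, -0.17]
top 638.0 -25.1 [48.6 72.6] 1.7
 jet 38 [ 0.6326 -0.0229]
wrist 632.8 -26.5 [58.7 73.5] 1.64
 jet 409 [ 0.6324 -0.0238]
```

```bash
python3 st.py .6,-.023,.02,27,16 .606,-.023,.02,27,16
```

```text
10.1 [-0.18  0.32  0.22  2.31 -1.37  0.17 -0.04] F [ 0.9 -0.3 -0.9] tip [ 0.5998 -0.0239  0.0201] lean 27.9
.6,-.023,.02,27,16 [0.0019, 0.0024, 0.0003] [2.03, -0.94, -3.71]
.606,-.023,.02,27,16 [0.0071, 0.0037, 0.0031] [2.03, -0.94, -3.71]
```

Request:
arm_command(commands=[0.001,0.0012,0.0001,1,-0.5,-1.9,0.2,0.0019,0.0024,0.0003,2,-0.9,-3.7,0.2,0.0032,0.0027,0.001,2,-0.9,-3.7,0.2,0.0045,0.003,0.0017,2,-0.9,-3.7,0.2,0.0058,0.0034,0.0024,2,-0.9,-3.7,0.2,0.0067,0.0036,0.0029,2,-0.9,-3.7,0.2,0.0071,0.0037,0.0031,2,-0.9,-3.7,0.2])

```text
t: 10.8
eef_pos: [0.5642, -0.0344, 0.1045]
tool_rot: [-0.033, 0.963, 0.135, 0.231]
contact_force: [-1.8, 1.0, -0.4]
gripper_width: 0.342
grasp_force: 72.8
```

```bash
python3 st.py .608,-.023,.02,27,16 && python3 pl.py
```

```text
10.8 [-0.21  0.34  0.28  2.27 -1.25  0.25 -0.07] F [-1.8  1.  -0.4] tip [ 0.6057 -0.0225  0.0198] lean 27.0
.608,-.023,.02,27,16 [0.0019, 0.0011, 0.0008] [-0.0, -0.02, 0.01]
top 640.7 -25.1 [54.1 72.8] 1.7
 jet 38 [ 0.638  -0.0227]
wrist 637.8 -26.3 [59.3 73.4] 1.51
 jet 409 [ 0.638  -0.0235]
```

Request:
arm_command(commands=[0.0007,0.0003,0.0003,0,0,0,0.2,0.0013,0.0006,0.0006,0,0,0,0.2,0.0019,0.0009,0.0009,0,0,0,0.2,0.0019,0.0009,0.0009,0,0,0,0.2])

```text
t: 11.3
eef_pos: [0.5653, -0.0344, 0.1039]
tool_rot: [-0.033, 0.963, 0.136, 0.23]
contact_force: [-5.4, 0.9, 0.9]
gripper_width: 0.348
grasp_force: 73.3
```

```bash
python3 st.py .610,-.023,.02,27,16 && python3 pl.py
```

```text
11.3 [-0.21  0.35  0.28  2.27 -1.24  0.25 -0.08] F [-5.4  0.9  0.9] tip [ 0.6066 -0.0224  0.0192] lean 26.9
.610,-.023,.02,27,16 [0.003, 0.0014, 0.0007] [-0.09, 0.07, 0.02]
top 640.7 -25.0 [54.1 72.7] 1.7
 jet 37 [ 0.638  -0.0227]
wrist 638.1 -26.5 [59.3 73. ] 0.64
 jet 413 [ 0.6384 -0.0234]
```

```bash
python3 - <<'E'
from h import *
w=np.load("last_wrist.npz");d=np.load("last_top.npz");s=np.load("s2.npz")
a=proj(w,[[.639,.0162,.022],[.609,.0162,.022],[.669,.0162,.022],[.669,-.0638,.022]]);b=proj(d,[[.639,.0162,.022]]);print(a.round(1),b.round(1))
def crop(img,c,W,H,k):
    x=int(np.clip(c[0]-W/2,0,512-W));y=int(np.clip(c[1]-H/2,0,384-H));print(x,y);return cv2.resize(img[y:y+H,x:x+W,::-1],(W*k,H*k),interpolation=cv2.INTER_CUBIC)
cv2.imwrite("pics/c6.png",np.hstack([crop(w["img"],a.mean(0),160,150,4)[:600,:640],np.pad(crop(d["img"],b[0],40,150,4),((0,0),(0,0),(0,0)))]))
E
```

```text
[[223.5 134.9]
 [211.6 171.8]
 [234.9  99.6]
 [334.8 126.5]] [[231.1 149.1]]
171 58
211 74
```

View pics/c6.png

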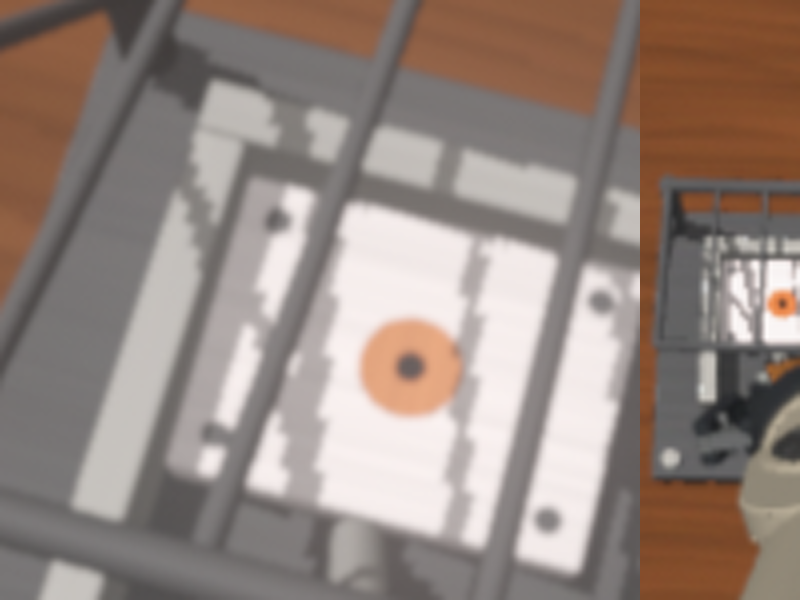

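```bash
python3 - <<'E'
from h import *
w=np.load("last_wrist.npz")
c=lambda p:(np.array(p,float)+.5)/4-.5+[171,58]
for n,z,P in (("fence in",.034,[[243,145],[130,518],[190,320]]),("plate+y",.022,[[248,180],[206,325],[165,472]]),("back top front edge",.034,[[250,145],[445,193],[578,225]]),("plate back",.022,[[285,188],[480,236]]),("plate front",.022,[[250,490],[420,535],[580,577]]),("-y edge",.022,[[580,577],[610,460]]),("back floor/plate gap",.012,[[250,180]])):
    W=[ray(w,c(p),z)[:2] for p in P]; v=W[-1]-W[0]; print(n,np.round(W,4).tolist(),np.degrees(np.arctan2(v[1],v[0])).round(2))
E
```

```text
fence in [[0.6674, 0.0175], [0.5946, 0.0161], [0.6323, 0.0168]] -178.89
plate+y [[0.6661, 0.0171], [0.6357, 0.0163], [0.6063, 0.0151]] -178.07
back top front edge [[0.6678, 0.0162], [0.6686, -0.0211], [0.6693, -0.0462]] -88.61
plate back [[0.6665, 0.0098], [0.6674, -0.0292]] -88.67
plate front [[0.6073, -0.0011], [0.6079, -0.0337], [0.6085, -0.0641]] -88.99
-y edge [[0.6085, -0.0641], [0.6313, -0.064]] 0.14
back floor/plate gap [[0.6704, 0.0189]] 0.0
```

```bash
python3 st.py .600,-.023,.02,27,17 .600,.006,.02,27,18 .605,.006,.02,27,18 .608,.006,.02,27,18
```

```text
11.4 [-0.21  0.35  0.28  2.27 -1.24  0.25 -0.08] F [-5.8  0.6  0.8] tip [ 0.6066 -0.0223  0.0192] lean 26.9
.600,-.023,.02,27,17 [-0.0056, -0.0006, -0.0036] [0.36, 0.07, -0.87]
.600,.006,.02,27,18 [0.0016, -0.0277, 0.0] [0.81, 0.07, -1.76]
.605,.006,.02,27,18 [0.0059, -0.0263, 0.0022] [0.81, 0.07, -1.76]
.608,.006,.02,27,18 [0.0084, -0.0255, 0.0035] [0.81, 0.07, -1.76]
```

Request:
arm_command(commands=[-0.0056,-0.0006,-0.0036,0.4,0,-0.9,0.2,-0.0056,-0.0006,-0.0036,0.4,0,-0.9,0.2,-0.002,-0.014,-0.002,0.6,0,-1.3,0.2,0.0005,-0.028,-0.0006,0.8,0,-1.8,0.2,0.0005,-0.028,-0.0006,0.8,0,-1.8,0.2,0.0025,-0.0272,0.0005,0.8,0,-1.8,0.2,0.0042,-0.0267,0.0013,0.8,0,-1.8,0.2,0.0055,-0.0264,0.002,0.8,0,-1.8,0.2])

```text
t: 12.2
eef_pos: [0.5651, -0.0086, 0.1053]
tool_rot: [-0.035, 0.96, 0.152, 0.231]
contact_force: [-1.4, 0.5, -0.8]
gripper_width: 0.344
grasp_force: 72.7
```

```bash
python3 st.py && python3 pl.py
```

```text
12.2 [-0.26  0.34  0.28  2.28 -1.24  0.24 -0.1 ] F [-1.4  0.5 -0.8] tip [0.6062 0.0045 0.0207] lean 27.0
top 640.7 -25.0 [54.1 72.7] 1.7
 jet 37 [ 0.6403 -0.0224]
wrist 638.4 -26.4 [58.9 72.1] 0.09
 jet 328 [ 0.6388 -0.025 ]
```

Another 1.5 mm gently.

Request:
arm_command(commands=[0.0006,0.0002,0.0003,0,0,0,0.2,0.0012,0.0004,0.0006,0,0,0,0.2,0.0017,0.0006,0.0009,0,0,0,0.2,0.0017,0.0006,0.0009,0,0,0,0.2])

```text
t: 12.7
eef_pos: [0.566, -0.0081, 0.1048]
tool_rot: [-0.036, 0.961, 0.152, 0.23]
contact_force: [-4.1, -0.2, 0.2]
gripper_width: 0.346
grasp_force: 73.0
```

```bash
python3 st.py .598,.005,.02,27,16 .595,-.03,.02,27,16 .590,-.082,.02,27,14 .610,-.082,.02,28,14 .6125,-.082,.02,29,16 .6125,-.07,.02,29,16
```

```text
12.7 [-0.26  0.34  0.28  2.27 -1.23  0.24 -0.1 ] F [-4.1 -0.2  0.2] tip [0.607  0.0051 0.0201] lean 27.0
.598,.005,.02,27,16 [-0.0078, -0.0041, -0.0038] [-0.81, 0.04, 1.8]
.595,-.03,.02,27,16 [-0.02, 0.0283, -0.0099] [-0.81, 0.04, 1.8]
.590,-.082,.02,27,14 [-0.0385, 0.0747, -0.0192] [-1.72, 0.04, 3.58]
.610,-.082,.02,28,14 [-0.0232, 0.0808, -0.0106] [-1.75, 1.04, 3.56]
.6125,-.082,.02,29,16 [-0.0228, 0.0831, -0.0095] [-0.84, 2.04, 1.78]
.6125,-.07,.02,29,16 [-0.0195, 0.0716, -0.0078] [-0.84, 2.04, 1.78]
```

```bash
python3 - <<'E'
import re
s=open("h.py").read()
s=s.replace("def goal(o,tip,lean,yaw=0,L=.094):","def goal(o,tip,lean,yaw=0,L=.094,spin=0):").replace("np.diag([1,-1,-1.])\n    t=","np.diag([1,-1,-1.])@R.from_euler('z',spin,degrees=True).as_matrix()\n    t=")
open("h.py","w").write(s)
s=open("st.py").read().replace("v[4],.095)","v[4],.095,v[5] if len(v)>5 else 0)")
open("st.py","w").write(s)
E
python3 st.py .598,.005,.02,27,16 .585,-.04,.02,27,14,7 .585,-.085,.02,27,14,14 .596,-.0845,.02,28,14,14 .605,-.0725,.02,28,14,14  .609,-.0675,.02,28,14,14
```

```text
12.7 [-0.26  0.34  0.28  2.27 -1.23  0.24 -0.1 ] F [-4.1 -0.2  0.2] tip [0.607  0.0051 0.0201] lean 27.0
.598,.005,.02,27,16 [-0.0078, -0.0041, -0.0038] [-0.81, 0.04, 1.8]
.585,-.04,.02,27,14,7 [-0.0311, 0.0332, -0.0156] [-1.71, 0.15, 10.58]
.585,-.085,.02,27,14,14 [-0.0435, 0.076, -0.0218] [-1.7, 0.25, 17.58]
.596,-.0845,.02,28,14,14 [-0.0357, 0.0788, -0.017] [-1.61, 1.25, 17.56]
.605,-.0725,.02,28,14,14 [-0.0248, 0.0702, -0.0114] [-1.61, 1.25, 17.56]
.609,-.0675,.02,28,14,14 [-0.02, 0.0667, -0.009] [-1.61, 1.25, 17.56]
```

Request:
arm_command(commands=[-0.0078,-0.0041,-0.0038,-0.8,0,1.8,0.2,-0.0078,-0.0041,-0.0038,-0.8,0,3,0.2,-0.031,0.033,-0.0156,-1.7,0.1,10.5,0.2,-0.0435,0.076,-0.0218,-1.7,0.2,17.5,0.2,-0.0435,0.076,-0.0218,-1.7,0.2,17.5,0.2,-0.0357,0.0788,-0.017,-1.6,1.2,17.5,0.2,-0.0357,0.0788,-0.017,-1.6,1.2,17.5,0.2,-0.0357,0.0788,-0.017,-1.6,1.2,17.5,0.2])

```text
t: 13.5
eef_pos: [0.5537, -0.0948, 0.1045]
tool_rot: [-0.059, 0.97, 0.001, 0.235]
contact_force: [-1.0, 0.5, -1.0]
gripper_width: 0.342
grasp_force: 72.7
```

```bash
python3 st.py .605,-.0725,.02,28,14,14  .609,-.0675,.02,28,14,14; python3 - <<'E'
from h import *; from station import *
w=read_camera("wrist");np.savez("w7.npz",**w)
a=proj(w,[[.669,.0162,.022],[.609,.0162,.022],[.669,-.0638,.022],[.609,-.0638,.022]]);print(a.round(1))
x=int(max(0,a[:,0].min()-15));y=int(max(0,a[:,1].min()-15));print(x,y)
cv2.imwrite("pics/c7.png",cv2.resize(w["img"][y:y+150,x:x+200,::-1],(800,600),interpolation=cv2.INTER_CUBIC))
E
```

```text
13.5 [-0.06  0.34  0.27  2.28 -1.34  0.29 -0.13] F [-1.   0.5 -1. ] tip [ 0.597  -0.084   0.0206] lean 28.0
.605,-.0725,.02,28,14,14 [0.0066, -0.0111, 0.0055] [-0.02, -0.02, 0.07]
.609,-.0675,.02,28,14,14 [0.01, -0.016, 0.0079] [-0.02, -0.02, 0.07]
[[141.2 101.9]
 [133.9 173.2]
 [237.3  99.5]
 [234.  173.4]]
118 84
```

View pics/c7.png

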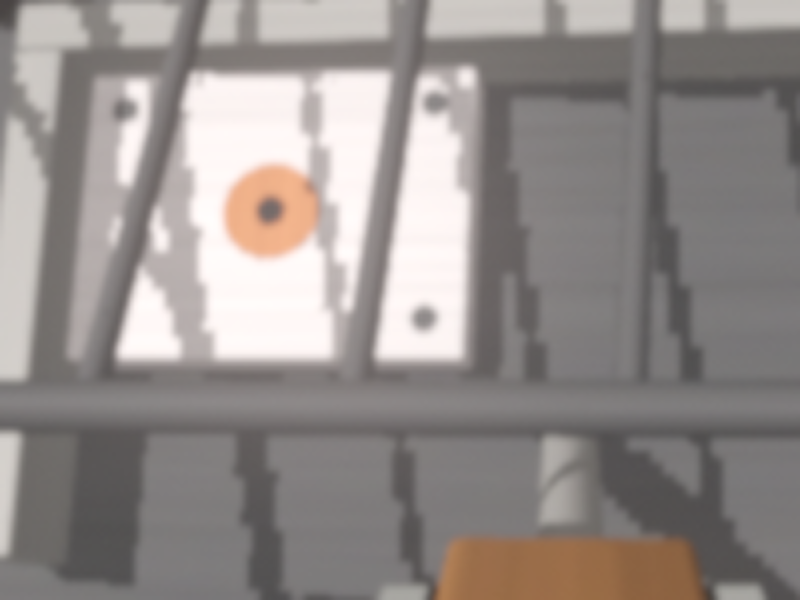

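```bash
python3 - <<'E'
from h import *
w=np.load("w7.npz")
c=lambda p:(np.array(p,float)+.5)/4-.5+[118,84]
for n,z,P in (("side top",.034,[[63,55],[15,555]]),("side floor",.012,[[80,435],[68,570]]),("plate+y",.022,[[96,80],[82,220],[68,360]]),("back top",.034,[[70,52],[500,38],[790,30]]),("back floor",.012,[[500,88],[620,84],[760,82]]),("plate back",.022,[[110,77],[300,73],[470,67]]),("plate front",.022,[[70,361],[250,361],[465,362]]),("-y",.022,[[478,70],[467,360]]),("jet",.022,[[270,210]]),("tip",.025,[[570,480]])):
    W=[ray(w,c(p),z)[:2] for p in P]; print(n,np.round(np.array(W)*1000,1).tolist())
E
```

```text
side top [[667.1, 16.6], [569.4, 15.5]]
side floor [[595.4, 16.7], [568.3, 16.5]]
plate+y [[667.5, 15.6], [637.5, 15.6], [608.7, 15.6]]
back top [[667.7, 15.2], [668.3, -70.1], [668.3, -124.1]]
back floor [[668.3, -66.4], [668.6, -91.1], [668.4, -119.2]]
plate back [[668.0, 12.7], [667.9, -27.4], [668.3, -62.1]]
plate front [[608.5, 15.1], [608.5, -21.5], [608.4, -63.7]]
-y [[667.6, -63.7], [608.8, -64.1]]
jet [[639.1, -23.3]]
tip [[585.7, -84.7]]
```

Request:
arm_command(commands=[0.0033,-0.0056,0.0028,0,0,0,0.2,0.0066,-0.0111,0.0055,0,0,0,0.2,0.008,-0.0131,0.0065,0,0,0,0.2,0.009,-0.0145,0.0072,0,0,0,0.2,0.0095,-0.0152,0.0076,0,0,0,0.2,0.01,-0.016,0.0079,0,0,0,0.2,0.01,-0.016,0.0079,0,0,0,0.2])

```text
t: 14.25
eef_pos: [0.5656, -0.0786, 0.1038]
tool_rot: [-0.058, 0.97, 0.001, 0.235]
contact_force: [0.1, 1.2, -1.0]
gripper_width: 0.342
grasp_force: 72.7
```

```bash
python3 st.py .610,-.066,.02,28,14,14
```

```text
14.25 [-0.1   0.35  0.27  2.27 -1.33  0.27 -0.18] F [ 0.1  1.2 -1. ] tip [ 0.6089 -0.0678  0.0199] lean 28.0
.610,-.066,.02,28,14,14 [0.001, -0.0018, 0.0006] [0.0, -0.02, 0.07]
```

Request:
arm_command(commands=[0.0004,-0.0007,0.0002,0,0,0,0.2,0.0008,-0.0014,0.0005,0,0,0,0.2,0.0012,-0.0021,0.0007,0,0,0,0.2,0.0016,-0.0028,0.001,0,0,0,0.2,0.0016,-0.0028,0.001,0,0,0,0.2])

```text
t: 14.75
eef_pos: [0.5668, -0.0772, 0.1036]
tool_rot: [-0.057, 0.97, -0.0, 0.235]
contact_force: [-3.5, -3.6, 1.4]
gripper_width: 0.344
grasp_force: 73.3
```

```bash
python3 st.py .612,-.063,.02,28,14,14
```

```text
14.75 [-0.11  0.36  0.27  2.27 -1.33  0.27 -0.19] F [-3.5 -3.6  1.4] tip [ 0.61   -0.0666  0.0197] lean 28.0
.612,-.063,.02,28,14,14 [0.0018, -0.0034, 0.0011] [0.14, 0.0, -0.0]
```

```bash
python3 st.py .602,-.079,.02,28,14,14 .580,-.09,.021,27,14,14 .560,-.09,.03,25,10,10 .545,-.09,.07,22,5,5
```

```text
14.75 [-0.11  0.36  0.27  2.27 -1.33  0.27 -0.19] F [-3.5 -3.6  1.4] tip [ 0.61   -0.0666  0.0197] lean 28.0
.602,-.079,.02,28,14,14 [-0.0067, 0.0123, -0.0053] [0.14, 0.0, -0.0]
.580,-.09,.021,27,14,14 [-0.0239, 0.0221, -0.0174] [-0.1, -0.97, -0.0]
.560,-.09,.03,25,10,10 [-0.035, 0.017, -0.0343] [-2.23, -2.56, -0.42]
.545,-.09,.07,22,5,5 [-0.0257, 0.0082, -0.0759] [-4.6, -5.27, -0.83]
```

Request:
arm_command(commands=[-0.0067,0.0123,-0.0053,0,0,0,0.2,-0.0067,0.0123,-0.0053,0,0,0,0.2,-0.0239,0.0221,-0.0174,0,-1,0,0.2,-0.035,0.017,-0.0343,-2.2,-2.6,-0.4,0.2,-0.035,0.017,-0.0343,-2.2,-2.6,-0.4,0.2,-0.0257,0.0082,-0.0759,-4.6,-5.3,-0.8,0.2,-0.0257,0.0082,-0.0759,-4.6,-5.3,-0.8,0.2])

```text
t: 15.45
eef_pos: [0.5114, -0.0911, 0.1565]
tool_rot: [-0.02, 0.981, 0.001, 0.191]
contact_force: [1.3, 0.8, -1.2]
gripper_width: 0.342
grasp_force: 72.7
```

```bash
python3 - <<'E'
from h import *; from station import *
w=read_camera("wrist");np.savez("w8.npz",**w);d=read_camera("top");np.savez("t8.npz",**d)
a=proj(w,[[.669,.0162,.022],[.609,.0162,.022],[.669,-.0638,.022],[.609,-.0638,.022]]);print(a.round(1))
x=int(max(0,a[:,0].min()-18));y=int(max(0,a[:,1].min()-18));print(x,y)
A=cv2.resize(w["img"][y:y+100,x:x+132,::-1],(792,600),interpolation=cv2.INTER_CUBIC)[:, :520]
B=cv2.resize(d["img"][170:250,95:165,::-1],(280,320),interpolation=cv2.INTER_CUBIC)
o=np.zeros((600,800,3),np.uint8);o[:,:520]=A;o[:320,520:]=B
cv2.imwrite("pics/c8.png",o)
E
python3 st.py
```

```text
[[152.8  63.5]
 [150.1 126.2]
 [238.   62.7]
 [237.  126. ]]
132 44
15.55 [-0.53  0.2   0.72  2.3  -0.66  0.38 -0.83] F [ 1.5  1.4 -0.9] tip [ 0.5498 -0.0847  0.0707] lean 22.4
```

View pics/c8.png

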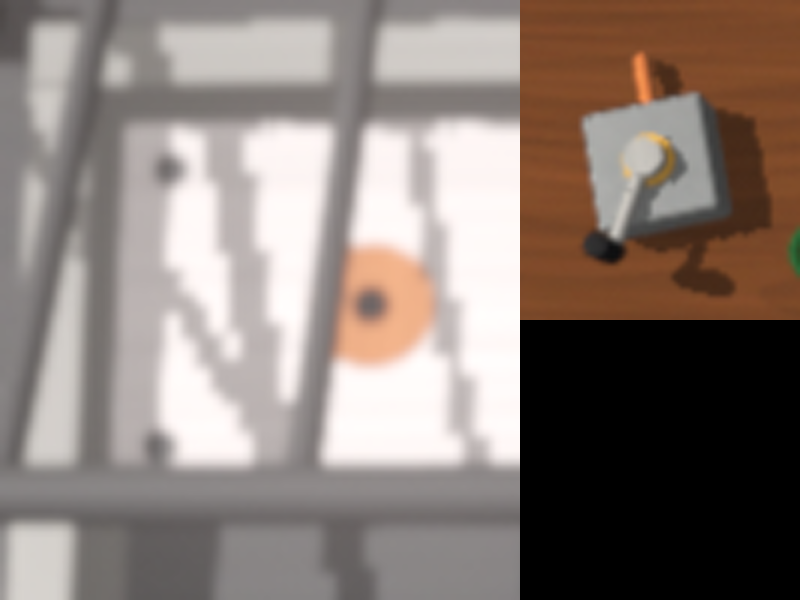

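```bash
python3 st.py .50,-.05,.13,10,0,0 .47,.05,.14,0,0,0 .44,.325,.14,0,0,0
```

```text
15.55 [-0.53  0.2   0.72  2.3  -0.66  0.38 -0.83] F [ 1.5  1.4 -0.9] tip [ 0.5498 -0.0847  0.0707] lean 22.4
.50,-.05,.13,10,0,0 [-0.0032, -0.0414, -0.07] [-2.33, -12.31, 0.33]
.47,.05,.14,0,0,0 [-0.0112, -0.142, -0.0817] [-2.3, -22.31, 0.54]
.44,.325,.14,0,0,0 [-0.0386, -0.4173, -0.0818] [-2.3, -22.31, 0.54]
```

Request:
arm_command(commands=[-0.002,-0.02,-0.04,-1.2,-6,0,0.2,-0.0032,-0.0414,-0.07,-2.3,-12,0.3,0.2,-0.008,-0.09,-0.08,-2.3,-18,0.5,0.2,-0.0112,-0.135,-0.082,-2.3,-22.3,0.5,0.2,-0.0112,-0.175,-0.082,-2.3,-22.3,0.5,0.2,-0.015,-0.215,-0.082,-2.3,-22.3,0.5,0.2,-0.02,-0.255,-0.082,-2.3,-22.3,0.5,0.2,-0.02,-0.255,-0.082,-2.3,-22.3,0.5,0.2])

```text
t: 16.35
eef_pos: [0.4577, 0.1688, 0.2331]
tool_rot: [-0.003, 1.0, 0.004, -0.003]
contact_force: [0.4, -0.9, -0.5]
gripper_width: 0.343
grasp_force: 72.7
```

```bash
python3 st.py .43,.33,.14,0,0,0 .425,.325,.068,0,0,0
```

```text
16.35 [-1.23  0.22  0.89  2.03 -0.21  0.99 -1.81] F [ 0.4 -0.9 -0.5] tip [0.4571 0.1694 0.1381] lean 0.5
.43,.33,.14,0,0,0 [-0.0266, -0.1614, -0.0007] [-0.37, 0.37, 0.42]
.425,.325,.068,0,0,0 [-0.0311, -0.156, 0.0713] [-0.37, 0.37, 0.42]
```

Request:
arm_command(commands=[-0.008,-0.045,0,0,0,0,0.2,-0.016,-0.09,0,0,0,0,0.2,-0.023,-0.13,0,0,0,0,0.2,-0.0266,-0.158,0,0,0,0,0.2,-0.029,-0.158,0.025,-0.4,0.4,0.4,0.2,-0.031,-0.156,0.055,-0.4,0.4,0.4,0.2,-0.031,-0.156,0.0713,-0.4,0.4,0.4,0.2,-0.031,-0.156,0.0713,-0.4,0.4,0.4,0.2])

```text
t: 17.15
eef_pos: [0.4268, 0.3164, 0.1599]
tool_rot: [0.004, 1.0, -0.006, -0.002]
contact_force: [0.1, -1.0, 0.1]
gripper_width: 0.342
grasp_force: 72.7
```

```bash
python3 st.py && python3 - <<'E'
import numpy as np
from h import *; from station import *
p,Q=tool(get_obs()); t=p+.095*Q[:,2]; A=np.array([.4689,.2649])
for phi in (-.15,0,.15,.3,.45,.6,.75,.9,1.0,1.06):
    a=np.pi-.287+phi-.22; w=A+.06*np.array([np.cos(a),np.sin(a)]); print(phi,w.round(4),(Q.T@np.r_[w-t[:2],.068-t[2]]).round(4).tolist())
E
```

```text
17.15 [-1.35  0.41  0.76  2.   -0.36  0.87 -1.98] F [ 0.1 -1.   0.1] tip [0.4265 0.3157 0.0649] lean 0.4
-0.15 [0.4214 0.3015] [-0.005, 0.0142, -0.003]
0 [0.4164 0.294 ] [-0.0099, 0.0218, -0.0029]
0.15 [0.4127 0.2859] [-0.0135, 0.03, -0.0029]
0.3 [0.4102 0.2772] [-0.016, 0.0387, -0.0028]
0.45 [0.409  0.2683] [-0.017, 0.0476, -0.0027]
0.6 [0.4092 0.2593] [-0.0168, 0.0566, -0.0027]
0.75 [0.4107 0.2505] [-0.0152, 0.0654, -0.0026]
0.9 [0.4135 0.2419] [-0.0123, 0.0739, -0.0026]
1.0 [0.416  0.2365] [-0.0096, 0.0793, -0.0025]
1.06 [0.4178 0.2334] [-0.0078, 0.0824, -0.0025]
```

Request:
arm_command(commands=[-0.005,0.0142,-0.003,0,0,0,0.2,-0.0099,0.0218,-0.003,0,0,0,0.2,-0.012,0.0258,-0.003,0,0,0,0.2,-0.0135,0.03,-0.003,0,0,0,0.2,-0.015,0.0345,-0.003,0,0,0,0.2,-0.016,0.0387,-0.003,0,0,0,0.2,-0.0167,0.043,-0.003,0,0,0,0.2,-0.017,0.0476,-0.003,0,0,0,0.2])

```text
t: 17.95
eef_pos: [0.4112, 0.2692, 0.1664]
tool_rot: [0.003, 1.0, -0.006, 0.002]
contact_force: [1.4, 0.3, -0.7]
gripper_width: 0.342
grasp_force: 72.7
```

Request:
arm_command(commands=[0.0002,0.0045,0,0,0,0,0.2,0.0003,0.009,0,0,0,0,0.2,0.001,0.0134,0,0,0,0,0.2,0.0018,0.0178,0,0,0,0,0.2,0.0031,0.022,0,0,0,0,0.2,0.0047,0.0263,0,0,0,0,0.2,0.0047,0.0263,0,0,0,0,0.2])

```text
t: 18.65
eef_pos: [0.4156, 0.2421, 0.1665]
tool_rot: [0.004, 1.0, -0.007, 0.001]
contact_force: [-0.2, 1.5, -0.8]
gripper_width: 0.342
grasp_force: 72.6
```

```bash
cat > kb.py <<'E'
from h import *; from station import *
d=read_camera("top");g=d["img"].max(2); c=proj(d,[[.415,.25,.089]])[0]
m=np.zeros(g.shape,bool);y,x=int(c[1]),int(c[0]);m[y-25:y+25,x-30:x+25]=1
v,u=np.nonzero((g<45)&m);print("dark",len(u)); 
s=read_camera("scene");np.savez("s9.npz",**s);np.savez("t9.npz",**d)
if len(u): 
    k=ray(d,(u.mean(),v.mean()),.08)[:2];print(k.round(4),"phi",np.arctan2(*(k-[.4689,.2649])[::-1])%6.283-np.pi+.287)
E
python3 st.py; python3 kb.py
```

```text
18.65 [-1.34  0.31  0.81  2.11 -0.29  0.84 -1.93] F [-0.2  1.5 -0.8] tip [0.4158 0.2414 0.0715] lean 0.4
dark 520
[0.4344 0.2756] phi -0.013621070203499508
```

Request:
arm_command(commands=[0.0009,0.0018,0,0,0,0,0.2,0.0018,0.0036,0,0,0,0,0.2,0.0027,0.0053,0,0,0,0,0.2,0.0037,0.007,0,0,0,0,0.2,0.0037,0.007,0,0,0,0,0.2])

```text
t: 19.25
eef_pos: [0.419, 0.2361, 0.1665]
tool_rot: [0.003, 1.0, -0.006, 0.001]
contact_force: [-1.0, 4.1, -2.1]
gripper_width: 0.343
grasp_force: 72.7
```

```bash
python3 st.py
```

```text
19.25 [-1.32  0.31  0.81  2.11 -0.29  0.84 -1.92] F [-1.   4.1 -2.1] tip [0.4192 0.2355 0.0715] lean 0.4
```

Request:
arm_command(commands=[0.0006,0.0012,0,0,0,0,0.2,0.0012,0.0024,0,0,0,0,0.2,0.0012,0.0024,0,0,0,0,0.2])

```text
t: 19.55
eef_pos: [0.4195, 0.2352, 0.1666]
tool_rot: [0.002, 1.0, -0.006, 0.001]
contact_force: [-1.3, 7.6, -2.7]
gripper_width: 0.344
grasp_force: 72.7
```

```bash
python3 st.py; python3 - <<'E'
from h import *; from station import *
d=read_camera("wrist");np.savez("w9.npz",**d)
a=proj(d,[[.4235,.2257,.089],[.4689,.2649,.053]]);print(a.round(0))
cv2.imwrite("pics/c9.png",cv2.resize(d["img"][:,:,::-1],(768,576)))
E
```

```text
19.55 [-1.32  0.31  0.81  2.11 -0.29  0.84 -1.91] F [-1.3  7.6 -2.7] tip [0.4197 0.2348 0.0716] lean 0.3
[[274. 192.]
 [220. 122.]]
```

Request:
arm_command(commands=[-0.0045,-0.0085,0,0,0,0,0.2,-0.0085,-0.0165,0,0,0,0,0.2,-0.0112,-0.0245,0,0,0,0,0.2,-0.0112,-0.034,0,0,0,0,0.2,-0.0095,-0.0424,0,0,0,0,0.2,-0.007,-0.051,0,0,0,0,0.2,-0.0033,-0.061,0,0,0,0,0.2,0.003,-0.078,0,0,0,0,0.2])

```text
t: 20.4
eef_pos: [0.4248, 0.311, 0.166]
tool_rot: [0.004, 1.0, -0.007, 0.001]
contact_force: [0.1, -0.3, -1.4]
gripper_width: 0.342
grasp_force: 72.7
```

Request:
arm_command(commands=[0.003,-0.012,0,0,0,0,0.2,0.003,-0.012,-0.03,0,0,0,0.2,0.003,-0.012,-0.07,0,0,0,0.2,0.003,-0.012,-0.08,0,0,0,0.2])

```text
t: 20.8
eef_pos: [0.4295, 0.3248, 0.2494]
tool_rot: [0.002, 1.0, -0.007, 0.004]
contact_force: [-0.1, 0.7, -1.9]
gripper_width: 0.337
grasp_force: 72.8
```

```bash
python3 st.py .46,.17,.15,0,0,0 .484,-.2755,.15,0,0,0; python3 kb.py; python3 - <<'E'
from h import *
a=np.load("t9.npz")["img"].astype(int);b=np.load("t8.npz")["img"].astype(int)
d=proj(np.load("t9.npz"),[[.4125,.2813,.08]])[0];y,x=int(d[1]),int(d[0]);print("knob diff",abs(a-b)[y-6:y+7,x-6:x+7].max(2))
E
```

```text
20.8 [-1.45  0.3   0.84  1.9  -0.25  1.04 -2.09] F [-0.1  0.7 -1.9] tip [0.4302 0.3244 0.1544] lean 0.5
.46,.17,.15,0,0,0 [0.0326, 0.1544, 0.0052] [0.21, -0.41, -0.78]
.484,-.2755,.15,0,0,0 [0.0626, 0.5995, 0.007] [0.21, -0.41, -0.78]
dark 31
[0.409  0.2774] phi 0.08126206422177434
knob diff [[ 5  5  5  5  5  5  4  6  6  6  6  7  7]
 [ 4  5  4  4  5  5  5  6  7  6  7  7  7]
 [ 5  4  4  4  4  5  5  6  5  6  7  7  6]
 [ 4  4  4  5  3  2  3  4  5  5  7  7  6]
 [ 5  5  4  3 12 14  9  4  3  5  7  7  5]
 [ 4  4  5  3 19 19 17 12  4  4  5  5  4]
 [ 4  4  4  2  4  5  6  9 10  1  4  3  3]
 [ 5  4  4  3  2  2  0  1  3  1  1  2  3]
 [ 5  4  4  2  3  2  3  3  1  2  2  2  2]
 [ 5  4  5  4  1  2  0  1  3  2  3  2  2]
 [ 5  4  5  4  4  3  2  2  0  3  2  3  3]
 [ 4  4  4  6  4  4  4  3  2  2  2  4  4]
 [ 4  5  5  4  5  5  5  5  4  4  4  5  4]]
```

Request:
arm_command(commands=[0.004,0.04,-0.015,0.2,-0.4,-0.8,0.2,0.009,0.085,-0.02,0.2,-0.4,-0.8,0.2,0.0135,0.13,-0.02,0.2,-0.4,-0.8,0.2,0.018,0.175,-0.02,0.2,-0.4,-0.8,0.2,0.023,0.22,-0.02,0.2,-0.4,-0.8,0.2,0.028,0.265,-0.02,0.2,-0.4,-0.8,0.2,0.032,0.31,-0.02,0.2,-0.4,-0.8,0.2,0.037,0.355,-0.02,0.2,-0.4,-0.8,0.2])

```text
t: 21.7
eef_pos: [0.4583, -0.033, 0.2674]
tool_rot: [0.001, 1.0, 0.001, -0.003]
contact_force: [-0.0, 0.6, -0.6]
gripper_width: 0.342
grasp_force: 72.8
```

Request:
arm_command(commands=[0.005,0.045,0,0,0,0,0.2,0.01,0.09,0,0,0,0,0.2,0.015,0.135,0,0,0,0,0.2,0.02,0.18,0,0,0,0,0.2,0.024,0.22,0,0,0,0,0.2,0.024,0.22,0,0,0,0,0.2,0.024,0.22,0,0,0,0,0.2])

```text
t: 22.4
eef_pos: [0.4825, -0.2524, 0.2676]
tool_rot: [0.002, 1.0, -0.001, -0.003]
contact_force: [0.0, 0.4, -2.4]
gripper_width: 0.344
grasp_force: 72.6
```

```bash
python3 st.py .484,-.2755,.17,0,1.6,0 .485,-.2755,.042,0,1.6,0;python3 - <<'E'
from h import *; from station import *
for n in ("wrist","top","scene"):
    d=read_camera(n);np.savez("f_"+n+".npz",**d)
E
```

```text
22.4 [-0.45  0.36  1.05  1.87 -0.34  1.12 -0.85] F [ 0.   0.4 -2.4] tip [ 0.4819 -0.2527  0.1726] lean 0.4
.484,-.2755,.17,0,1.6,0 [0.0015, 0.0231, 0.0027] [0.2, 0.39, -1.74]
.485,-.2755,.042,0,1.6,0 [0.0034, 0.0227, 0.1307] [0.2, 0.39, -1.74]
```

Request:
arm_command(commands=[0.0015,0.0231,0,0.2,0.4,-1.7,0.2,0.0025,0.023,0.02,0.2,0.4,-1.7,0.2,0.0025,0.023,0.03,0.2,0.4,-1.7,0.2,0.0025,0.023,0.03,0.2,0.4,-1.7,0.2,0.0025,0.023,0.03,0.2,0.4,-1.7,0.2])

```text
t: 23.05
eef_pos: [0.4865, -0.2734, 0.2393]
tool_rot: [-0.0, 1.0, 0.016, 0.001]
contact_force: [0.1, -1.4, -0.8]
gripper_width: 0.344
grasp_force: 72.7
```

```bash
python3 st.py .485,-.2755,.142,0,1.6,0;python3 - <<'E'
from h import *; from station import *
o=np.zeros((600,800,3),np.uint8)
w=read_camera("wrist");s=read_camera("scene");np.savez("g_w.npz",**w);np.savez("g_s.npz",**s)
P=[[.485,-.2755,.142],[.485,-.2755,.125]];a=proj(w,P);b=proj(s,P);print(a.round(1),b.round(1))
def crop(d,c,W,H,k):
    x=int(np.clip(c[0]-W/2,0,512-W));y=int(np.clip(c[1]-H/2,0,384-H));print(x,y);return cv2.resize(d["img"][y:y+H,x:x+W,::-1],(W*k,H*k),interpolation=cv2.INTER_CUBIC)
o[:,:400]=crop(w,a[0],100,150,4);o[:,400:]=crop(s,b[0]-[0,15],66,100,6)[:600,:400] if 66*6>=400 else np.pad(crop(s,b[0]-[0,15],66,100,6),((0,0),(0,4),(0,0)))
cv2.imwrite("pics/c10.png",o)
E
```

```text
23.05 [-0.36  0.41  1.    1.88 -0.4   1.07 -0.74] F [ 0.1 -1.4 -0.8] tip [ 0.4868 -0.2733  0.1443] lean 0.2
.485,-.2755,.142,0,1.6,0 [-0.0016, 0.0021, 0.0023] [-0.03, -0.15, 0.27]
[[263.3 191.4]
 [263.1 185.2]] [[184.6 207.1]
 [185.1 210.7]]
213 116
151 142
```

View pics/c10.png

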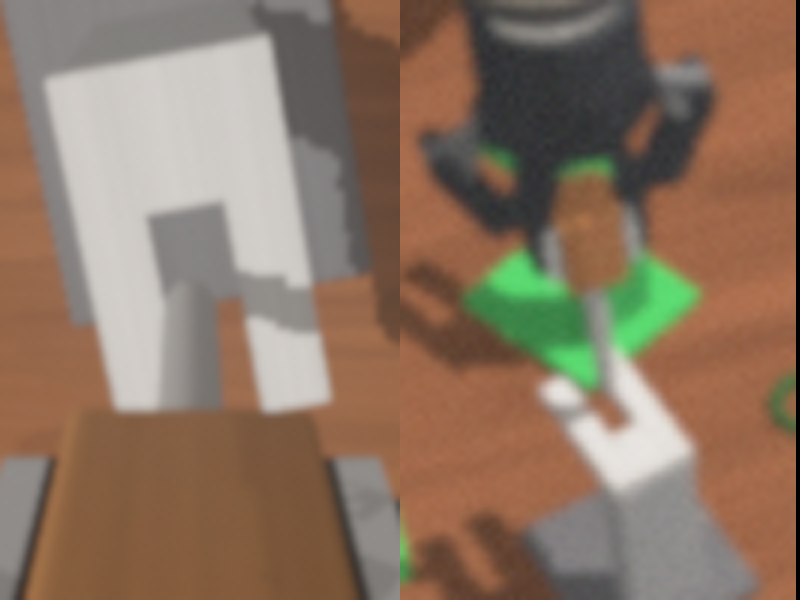

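```bash
python3 - <<'E'
from h import *
w=np.load("g_w.npz");c=lambda p:(np.array(p,float)+.5)/4-.5+[213,116]
P={k:ray(w,c(v),.125)[:2] for k,v in dict(cl=[148,214],cr=[226,203],mr=[264,411],ol=[115,411],orr=[330,402],bl=[45,78],br=[270,35]).items()}
for k in P: print(k,(P[k]*1000).round(1))
f=(P["br"]-P["orr"]);f/=np.linalg.norm(f);print("dir",f,np.arctan2(f[1],f[0]))
print("seat",((P["cl"]+P["cr"])/2-.016*f).round(4), ((P["ol"]+P["orr"])/2+.030*f).round(4))
print("tip",ray(w,c([192,284]),.139).round(4), ray(w,c([190,300]),.144).round(4), "pred .4868 -.2733 .1443 ->",((proj(w,[[.4868,-.2733,.1443]])+.5-[213,116])*4).round(0))
E
```

```text
cl [ 498.  -264.3]
cr [ 500.7 -279.7]
mr [ 456.8 -289.4]
ol [ 455.8 -258.5]
orr [ 459.2 -302.9]
bl [ 524.2 -243.9]
br [ 533.8 -286.9]
dir [0.9775402  0.21074902] 0.21234112905307514
seat [ 0.4837 -0.2754] [ 0.4869 -0.2744]
tip [ 0.4878 -0.2734  0.139 ] [ 0.4862 -0.2731  0.144 ] pred .4868 -.2733 .1443 -> [[192. 298.]]
```

Request:
arm_command(commands=[-0.0025,0.002,0,0,0,0,0.2,-0.0025,0.002,0.015,0,0,0,0.2,-0.0025,0.002,0.035,0,0,0,0.2,-0.0025,0.002,0.055,0,0,0,0.2,-0.0025,0.002,0.075,0,0,0,0.2,-0.0025,0.002,0.09,0,0,0,0.2,-0.0025,0.002,0.099,0,0,0,0.2,-0.0025,0.002,0.099,0,0,0,0.2])

```text
t: 23.95
eef_pos: [0.4834, -0.2764, 0.1391]
tool_rot: [-0.0, 1.0, 0.015, 0.0]
contact_force: [-0.4, -0.2, -1.1]
gripper_width: 0.345
grasp_force: 72.7
```

Request:
arm_command(commands=[0,0,0.002,0,0,0,0.2,0,0,0.004,0,0,0,0.2,0,0,0.005,0,0,0,0.2])

```text
t: 24.25
eef_pos: [0.4844, -0.2767, 0.1357]
tool_rot: [0.0, 1.0, 0.015, 0.002]
contact_force: [-0.0, 0.6, -1.5]
gripper_width: 0.34
grasp_force: 72.7
```

Request:
arm_command(commands=[0,0,0.001,0,0,0,0.2,0,0,0.002,0,0,0,0.2,0,0,0.002,0,0,0,0.2])

```text
t: 24.55
eef_pos: [0.4841, -0.2766, 0.1333]
tool_rot: [-0.0, 1.0, 0.015, 0.002]
contact_force: [0.3, 1.0, -1.5]
gripper_width: 0.339
grasp_force: 72.7
```

Request:
arm_command(commands=[0,0,0.001,0,0,0,0.2,0,0,0.002,0,0,0,0.2,0,0,0.002,0,0,0,0.2])

```text
t: 24.85
eef_pos: [0.4843, -0.2767, 0.1323]
tool_rot: [-0.001, 1.0, 0.015, 0.002]
contact_force: [-2.8, 3.3, 11.0]
gripper_width: 0.346
grasp_force: 74.3
```

Request:
arm_command(commands=[0,0,-0.001,0,0,0,0.2,0,0,-0.001,0,0,0,0.5,0,0,-0.001,0,0,0,0.8,0,0,-0.001,0,0,0,1,0,0,-0.001,0,0,0,1,0,0,-0.001,0,0,0,1,0,0,-0.001,0,0,0,1])

```text
t: 25.55
eef_pos: [0.4841, -0.2766, 0.1323]
tool_rot: [-0.0, 1.0, 0.015, 0.001]
contact_force: [0.4, 0.3, 0.3]
gripper_width: 1.002
grasp_force: 0.0
```

Request:
arm_command(commands=[0,0,-0.01,0,0,0,1,0,0,-0.03,0,0,0,1,0,0,-0.06,0,0,0,1,0,0,-0.1,0,0,0,1,0,0,-0.14,0,0,0,1,-0.03,0,-0.16,0,0,0,1,-0.05,0,-0.16,0,0,0,1,-0.05,0,-0.16,0,0,0,1])

```text
t: 26.35
eef_pos: [0.4311, -0.2793, 0.2932]
tool_rot: [-0.001, 1.0, 0.014, 0.002]
contact_force: [-0.1, 0.1, -0.6]
gripper_width: 0.998
grasp_force: 0.0
```

```bash
python3 - <<'E'
from h import *; from station import *
o=get_obs();print(o["t"],o["eef_pos"],o["contact_force"],o["gripper_width"])
t=read_camera("wrist");s=read_camera("scene");t2=read_camera("wrist")
for n,d in (("wrist",t),):
    h=cv2.cvtColor(d["img"],cv2.COLOR_RGB2HSV); a=proj(d,[[.484,-.2755,.175]])[0];print("expect head px",a.round(1))
    y,x=int(a[1]),int(a[0]); print(d["img"][y,x],"20px around:",[d["img"][max(0,y+j),x+i].tolist() for i,j in ((-30,0),(30,0),(0,-30),(0,30))])
    m=((h[:,:,0]>8)&(h[:,:,0]<17)&(h[:,:,1]>120)&(h[:,:,2]>165)).astype(np.uint8); 
    for c in cv2.findContours(m,0,2)[0]:
        if cv2.contourArea(c)>150: r=cv2.minAreaRect(c);print("blob",np.round(r[0],1),np.round(r[1],1),round(r[2],1),ray(d,r[0],.175).round(4))
print("moving?",np.abs(t["img"].astype(int)-t2["img"]).max())
# plate & scene change vs start, scene camera
b=np.load("scene0.npz")["img"].astype(int);D=(np.abs(s["img"].astype(int)-b).max(2)>60).astype(np.uint8)
for c in cv2.findContours(D,0,2)[0]:
    if cv2.contourArea(c)>12: print("chg",cv2.boundingRect(c))
np.savez("e_s.npz",**s);np.savez("e_w.npz",**t)
E
```

```text
26.35 [ 0.43112151 -0.27927766  0.29321985] [-0.13490111  0.13007003 -0.58482041] 0.9983882446951442
expect head px [257.7 116.2]
[191 138  93] 20px around: [[129, 125, 124], [91, 85, 83], [205, 201, 197], [151, 103, 74]]
blob [259.5 117.5] [37. 35.] 90.0 [ 0.483 -0.277  0.175]
moving? 121
chg (283, 234, 10, 13)
chg (254, 229, 26, 24)
chg (34, 227, 6, 9)
chg (119, 220, 6, 7)
chg (120, 198, 6, 11)
chg (130, 196, 5, 8)
chg (42, 195, 53, 51)
chg (57, 143, 70, 53)
chg (126, 133, 72, 27)
chg (157, 114, 20, 5)
chg (4, 109, 129, 64)
chg (5, 100, 8, 8)
chg (165, 93, 8, 10)
chg (12, 89, 20, 26)
chg (164, 83, 17, 29)
chg (224, 69, 13, 11)
chg (201, 67, 12, 9)
chg (0, 63, 20, 24)
chg (154, 60, 15, 27)
chg (204, 55, 10, 15)
chg (223, 50, 19, 22)
chg (172, 49, 9, 29)
chg (148, 32, 15, 8)
chg (130, 20, 21, 43)
chg (222, 5, 12, 20)
chg (200, 4, 37, 51)
chg (208, 0, 14, 6)
chg (158, 0, 39, 64)
chg (0, 0, 74, 78)
```

Request:
arm_command(commands=[0,0,0,0,0,0,1,0,0,0,0,0,0,1,0,0,0,0,0,0,1])

```text
t: 26.8
eef_pos: [0.4339, -0.2782, 0.2919]
tool_rot: [0.0, 1.0, 0.016, 0.001]
contact_force: [-0.4, 0.2, -0.2]
gripper_width: 1.002
grasp_force: 0.0
```

```bash
python3 -c "
from station import *
print(hand_in())"
```

```text
the job is handed in; nothing more can be done
None
```

I handed the job in at about 27 s: the plate is flush against both fences by the wrist picture (peak push about 6 N), the test lever reached its stop and sprang back, and the stick hangs in its fork; the hand-in returned no verdict.

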